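# Stow the telescopic gouge tubes in their case

### The arm

A 6-joint arm with a two-finger parallel gripper is mounted at the origin on the work surface. World frame = base frame: x ahead of the robot, y to its left, z up, the work surface at z = 0. Lengths are in mm, angles in rad, forces in N, time in s.
With the tool pointing down it reaches from about 350 to 875 mm from the base axis. Payload 4.2 kg.
Tool frame: the origin (TCP) lies on the centre line of the jaws, within the pads' length; the fingertips stand 19 mm ahead of it and the grasp point (between the pads) is the TCP; x points along the fingers, y is the direction in which the jaws open and shut, and the axes are right-handed (so a half turn about x gives the same grasp; the last joint's range is limited). The gripper opens to 87 mm and grips with 3 to 60 N. Pads are 19 mm wide; open, the fingers measure 117 mm over their backs; the gripper's body (75 mm by 190 mm) begins 51 mm behind the grasp point.
Start: joints at [1.595, 0.385, 0.008, 0, -1.194, -0.259], TCP at [145.374, 607.837, 241.55] pointing down, gripper open.
Joint ranges: [-3.14, 3.14], [-1.21, 2.06], [-1.07, 1.41], [-3.16, 2.05], [-2.99, -0.16], [-3.1, 3.1]. Speed limits (rad/s): [2.79, 2.79, 3.14, 3.14, 3.14, 3.14].

### API

Orientations are given as [roll, pitch, yaw] about the fixed x, y, z axes, in that order (R = Rz(yaw) Ry(pitch) Rx(roll)).
In Python, from rig import * gives the robot as it stands.
- The arm moves only by the tool drive_tool, never from a script. Its argument "steps" is a list of rows, each an object with "dp": the shift along the tool's x, y, z in cm, a list of three; "roll": the turn about the tool's x in rad; "gripper": the gripper command: -1 is fully open, 1 is shut, values between are in proportion. A call has 1 to 8 rows; each row is the pose to reach, as a shift and turn from the pose commanded when the call began, along the tool's axes at that moment; what a row does not reach only later rows make up. A row lasts 1/10 s, in which the tool goes at most 50 mm and 8.59 degrees, less where a joint would pass 70% of its speed; a pose out of reach is approached as far as the arm can. A call with a gripper value outside its range is refused whole. The fingers move at their own pace and stop on an object; "force" is the grip in N (left out, the last holds). Time passes only in rows, so rows that repeat a pose let the fingers close. It gives the time, the measured TCP pose, the force and the opening at its end, in the units of the state.
- get_obs(): the state, without advancing time (a new reading comes with each control period).
- capture(name): name is "scene" or "side" or "wrist"; returns (picture, depth): 480x640x3 uint8, blue, green, red; 480x640 float32, mm along the optical axis (not along the pixel's ray), 0 where there is no reading.
- camera_info(name): a dict with "camera_matrix" (3x3 intrinsics, pixels), "position" and "rotation" of the camera in the world; the wrist camera has in their place "hand_eye" (4x4, takes a point from camera to tool coordinates, whose origin is the TCP and whose axes are the tool frame's). Camera axes: x right, y up, looking along -z (the intrinsics and any distortion apply to the point x, -y, -z); pixel columns grow to the right and rows downward; lengths in mm; the calibration is good to about 2 mm. A picture is of the moment at which its call begins: read the wrist's pose just before it. camera_info takes no time and is no camera call.
- sign_off(): hands the job in, once; it reports no verdict.
Trained networks look in the newest picture that a camera, given by its name, has taken for a name from the list of things; names that differ only in an ending like _2 or _b are one class to them, and where a whole thing is asked for, a point or a joint stands for the part that bears it (a point fixed in the world has none). Each returns a list of dicts, best first, with "score" (0 to 1); they miss things now and then, are a little off and sometimes report something else, mostly with a low value. They report only what shows in the picture. A call takes as long as a camera call.
- search_frame(query, camera): "box" ([left, top, width, height] in pixels, round what is visible of it).
The state is a dict: "clock": time; "joint_positions": joint angles; "joint_velocities": joint speeds; "tau": joint torques, N m; "position": TCP position; "tool_rot": TCP orientation; "contact_force": force on the tool from outside, world axes, zero at the start; "torque": the same for the moment, N m; "finger_gap": finger opening in mm.
Only numpy, scipy, OpenCV 4.12 (cv2) and the standard library are available. Lean on these libraries where they do the work, as an engineer would, in place of code of your own. Each camera call takes 0.05 s, during which the arm holds its last target.

### The job

Pack the empty telescopic gouge tubes away: take each one out of the crowded tool rack without disturbing the gouges beside it, stand it upright in a free well of the small pine case, and collapse it fully home, innermost section first and then the middle one, pressing gently (the thin walls bear no more than 40 N). When every tube is in the case and fully home, shut the lid; leave the gouges and the other things on the bench where they are.

Things in the scene. Friction and masses are not known exactly. Their poses are not given: they have to be found in the camera images.
- tube1_base (a point): blue-grey telescopic gouge tube, loose, about 0.18 kg (None: absent), three round sections, stands in the rack at first. This point: centre of the base section (44 mm diameter, 70 mm tall, flat foot 35 mm below), z up the tube. Straight inner section on top: 26 mm diameter, 10 mm blue-grey cap end of same diameter. Its flat top is 51 mm + mid + inner above this point; 86 mm tall when home
- tube1_inner (a joint): blue-grey tube: how far the innermost section (light, 26 mm diameter) is drawn out of the middle one, m: 0 fully home, 0.05 at its stop. Slides under about 3.5 N and stays where left; at 0 its cap end still stands 10 mm above the middle section's collar
- tube1_mid (a joint): blue-grey tube: how far the middle section (grey, 33 mm diameter, black collar 38 mm diameter and 6 mm tall on top) is drawn out of the base, m: 0 fully home (collar on the base's rim), 0.05 at its stop. Tighter: slides under about 7 N, so a press on the cap moves the inner section first
- tube2_base (a point): brick red telescopic gouge tube, loose, about 0.18 kg (None: absent), three round sections, stands in the rack at first. This point: centre of the base section (44 mm diameter, 70 mm tall, flat foot 35 mm below), z up the tube. Straight inner section on top: 26 mm diameter, 10 mm brick red cap end of same diameter. Its flat top is 51 mm + mid + inner above this point; 86 mm tall when home
- tube2_inner (a joint): brick red tube: how far the innermost section (light, 26 mm diameter) is drawn out of the middle one, m: 0 fully home, 0.05 at its stop. Slides under about 3.5 N and stays where left; at 0 its cap end still stands 10 mm above the middle section's collar
- tube2_mid (a joint): brick red tube: how far the middle section (grey, 33 mm diameter, black collar 38 mm diameter and 6 mm tall on top) is drawn out of the base, m: 0 fully home (collar on the base's rim), 0.05 at its stop. Tighter: slides under about 7 N, so a press on the cap moves the inner section first
- tube3_base (a point): olive green telescopic gouge tube, loose, about 0.18 kg (None: absent), three round sections, stands in the rack at first. This point: centre of the base section (44 mm diameter, 70 mm tall, flat foot 35 mm below), z up the tube. Straight inner section on top: 26 mm diameter, 10 mm olive green cap end of same diameter. Its flat top is 51 mm + mid + inner above this point; 86 mm tall when home
- tube3_inner (a joint): olive green tube: how far the innermost section (light, 26 mm diameter) is drawn out of the middle one, m: 0 fully home, 0.05 at its stop. Slides under about 3.5 N and stays where left; at 0 its cap end still stands 10 mm above the middle section's collar
- tube3_mid (a joint): olive green tube: how far the middle section (grey, 33 mm diameter, black collar 38 mm diameter and 6 mm tall on top) is drawn out of the base, m: 0 fully home (collar on the base's rim), 0.05 at its stop. Tighter: slides under about 7 N, so a press on the cap moves the inner section first
- tube4_base (a point): ochre yellow telescopic gouge tube, loose, about 0.18 kg (None: absent), three round sections, stands in the rack at first. This point: centre of the base section (44 mm diameter, 70 mm tall, flat foot 35 mm below), z up the tube. Straight inner section on top: 26 mm diameter, 10 mm ochre yellow cap end of same diameter. Its flat top is 51 mm + mid + inner above this point; 86 mm tall when home
- tube4_inner (a joint): ochre yellow tube: how far the innermost section (light, 26 mm diameter) is drawn out of the middle one, m: 0 fully home, 0.05 at its stop. Slides under about 3.5 N and stays where left; at 0 its cap end still stands 10 mm above the middle section's collar
- tube4_mid (a joint): ochre yellow tube: how far the middle section (grey, 33 mm diameter, black collar 38 mm diameter and 6 mm tall on top) is drawn out of the base, m: 0 fully home (collar on the base's rim), 0.05 at its stop. Tighter: slides under about 7 N, so a press on the cap moves the inner section first
- rack: oak tool rack, fixed, 70 mm deep (x), 384 mm long (y), 70 mm tall; origin under its centre, z up. One row along y: tube wells (48 mm square, floor 10 mm above the bench) at y = -126, -42, 42, 126 mm; gouges hang in slots at y = -168, -84, 0, 84, 168 mm, handles up. So a tube has handles 42 mm away on both sides along the rack's y and is free along its x
- gouge1: gouge (bystander), loose: round wooden handle, 25 mm diameter and about 100 to 108 mm tall, standing upright on the rack's top with the blade down in its slot; origin at the lower end of the handle, z up. Leave where it is
- gouge2: gouge (bystander), loose: round wooden handle, 25 mm diameter and about 100 to 108 mm tall, standing upright on the rack's top with the blade down in its slot; origin at the lower end of the handle, z up. Leave where it is
- gouge3: gouge (bystander), loose: round wooden handle, 25 mm diameter and about 100 to 108 mm tall, standing upright on the rack's top with the blade down in its slot; origin at the lower end of the handle, z up. Leave where it is
- gouge4: gouge (bystander), loose: round wooden handle, 25 mm diameter and about 100 to 108 mm tall, standing upright on the rack's top with the blade down in its slot; origin at the lower end of the handle, z up. Leave where it is
- gouge5: gouge (bystander), loose: round wooden handle, 25 mm diameter and about 100 to 108 mm tall, standing upright on the rack's top with the blade down in its slot; origin at the lower end of the handle, z up. Leave where it is
- case: pine case, loose, 0.95 kg, can be shifted: 122 x 122 mm, 100 mm tall, walls 6, floor 6 mm; origin under its centre, z up. Dividers 4 mm thick, 50 mm tall make four square wells 53 mm wide, centred at x, y = +-28.5 mm. Lid (122 x 122 x 7 mm) hinged along the top edge of its +x side (x = 61 mm, 100 mm up), hinge along y
- lid (a joint): angle of the case's lid, rad: 0 shut on the rim, 2.0 fully open, leaning back outwards beyond the +x side. Light and free: it stays open beyond about 1.6 and falls shut by itself once pushed in past upright (below about 1.5)
- carved_block: carved printing block (bystander), 140 x 220 x 43 mm, origin under its centre. Leave where it is
- whetstone: whetstone in a wooden holder (bystander), 60 x 170 x 30 mm, origin under its centre. Leave where it is
- mallet: carver's wooden mallet lying down (bystander), 200 mm long along its x, head 72 mm thick, origin on the bench under its middle. Leave where it is
- ink_jar: small closed glass ink jar (bystander), 56 mm diameter, 55 mm tall, origin under its centre. Leave where it is

How it is judged (in metres and radians):
On the way, in this order (a step that is already met when the one before it is completed fails the run):
1. every tube stands in the case, both sections fully home, with the lid still open (x of tube1_base in the frame of case between -0.056 and 0.056 m and y of tube1_base in the frame of case between -0.056 and 0.056 m and z of each of tube1_base, tube2_base, tube3_base, tube4_base in the frame of case below 0.046 m and angle between each of tube1_base, tube2_base, tube3_base, tube4_base's own z axis and vertical below 0.15 rad and value of joint each of tube1_inner, tube1_mid, tube2_inner, tube2_mid, tube3_inner, tube3_mid, tube4_inner, tube4_mid below 0.003 m and x of tube2_base in the frame of case between -0.056 and 0.056 m and y of tube2_base in the frame of case between -0.056 and 0.056 m and x of tube3_base in the frame of case between -0.056 and 0.056 m and y of tube3_base in the frame of case between -0.056 and 0.056 m and x of tube4_base in the frame of case between -0.056 and 0.056 m and y of tube4_base in the frame of case between -0.056 and 0.056 m and value of joint lid above 1 rad), for 0.2 s.
2. the lid is shut (value of joint lid below 0.06 rad), for 0.2 s.
At the end, for the whole second after the job is handed in: every tube present stands upright (within 0.15 rad) on the case's floor in a well, its inner and middle sections within 3 mm of fully home; the lid is shut (under 0.06 rad), the case stands level on the bench at rest (x of tube1_base in the frame of case between -0.056 and 0.056 m and y of tube1_base in the frame of case between -0.056 and 0.056 m and z of each of tube1_base, tube2_base, tube3_base, tube4_base in the frame of case below 0.046 m and angle between each of tube1_base, tube2_base, tube3_base, tube4_base's own z axis and vertical below 0.15 rad and value of joint each of tube1_inner, tube1_mid, tube2_inner, tube2_mid, tube3_inner, tube3_mid, tube4_inner, tube4_mid below 0.003 m and x of tube2_base in the frame of case between -0.056 and 0.056 m and y of tube2_base in the frame of case between -0.056 and 0.056 m and x of tube3_base in the frame of case between -0.056 and 0.056 m and y of tube3_base in the frame of case between -0.056 and 0.056 m and x of tube4_base in the frame of case between -0.056 and 0.056 m and y of tube4_base in the frame of case between -0.056 and 0.056 m and value of joint lid below 0.06 rad and angle between case's own z axis and vertical below 0.08 rad and height (world z) of case below 0.01 m and linear speed of case below 0.02 m/s); the robot touches nothing.
It fails at once if the middle section of a tube is pushed in before its innermost section is home ((value of joint tube1_mid below 0.026 m and value of joint tube1_inner above 0.01 m) or (value of joint tube2_mid below 0.026 m and value of joint tube2_inner above 0.01 m) or (value of joint tube3_mid below 0.026 m and value of joint tube3_inner above 0.01 m) or (value of joint tube4_mid below 0.026 m and value of joint tube4_inner above 0.01 m)).
It fails at once if the robot leans on a standing tube with more than 40 N (((contact force between tube1 and case above 40 N or contact force between tube1 and rack above 40 N) and contact force between the fingers and tube1 above 5 N) or ((contact force between tube2 and case above 40 N or contact force between tube2 and rack above 40 N) and contact force between the fingers and tube2 above 5 N) or ((contact force between tube3 and case above 40 N or contact force between tube3 and rack above 40 N) and contact force between the fingers and tube3 above 5 N) or ((contact force between tube4 and case above 40 N or contact force between tube4 and rack above 40 N) and contact force between the fingers and tube4 above 5 N)).
It fails at once if a gouge is knocked over, pulled out of its slot or shifted by more than 25 mm (distance of any of gouge1, gouge2, gouge3, gouge4, gouge5 from where it was at the start of the episode above 0.025 m or angle between any of gouge1, gouge2, gouge3, gouge4, gouge5's own z axis and vertical above 0.35 rad).
It fails at once if another thing on the bench is shifted by more than 30 mm (distance of any of carved_block, whetstone, mallet, ink_jar from where it was at the start of the episode above 0.03 m).
Of tube1, tube2, tube3, tube4 only 3 to 4 are there at a start; the rules pass over those that are not, and their reading is None.
At some moment in a run one of case may be knocked a few centimetres aside while the robot is not near it.
Once in a run the grip may slacken for a moment while it holds something.
It also fails if it takes over 210 s, if anything falls off the work surface, if the arm or the gripper's body presses on something with over 40 N, if the wrist force passes 120 N, or if a joint passes its speed limit or range.

## Working session

There is one attempt and no reset: what is moved stays moved. The work goes in short steps, Python scripts to look and compute and a tool call to move; the robot and the scene stay as the last step left them, time stands still between calls to the robot, and variables do not carry over. Pictures are saved under pics/ and viewed, and the job is handed in when it is done.

Besides the shell and the picture viewer there is one more tool, called after "Emit:" as a command line: name --argument value ..., lists and objects as JSON in quotes. drive_tool: Moves the arm, as the interface text tells. Its arguments: {"type":"object","properties":{"steps":{"type":"array","items":{"type":"object","properties":{"dp":{"type":"array","items":{"type":"number"}},"roll":{"type":"number"},"gripper":{"type":"number"}}}},"force":{"type":"number"}},"required":["steps"]}

```bash
ls; mkdir -p pics; python3 - <<'E'
from rig import *
import cv2
print(get_obs())
for n in ("scene","side","wrist"):
    im,d=capture(n); cv2.imwrite(f"pics/{n}0.png",im); print(n,camera_info(n))
E
```

```text
pics
{'clock': 0.0, 'joint_positions': array([ 1.59460316e+00,  3.85563627e-01,  6.61126670e-03, -4.99520795e-04,
       -1.19395950e+00, -2.58630670e-01]), 'joint_velocities': array([-0.00154991,  0.00176844, -0.00087722, -0.00012647, -0.00013011,
        0.00224641]), 'tau': array([-1.21837405e-05, -3.90664852e+01,  1.87406623e+01,  4.21976477e+00,
        1.09374206e-02, -1.94520958e-04]), 'position': array([145.25074457, 607.31491935, 240.44949386]), 'tool_rot': array([ 1.61348314,  1.56863045, -1.76311766]), 'contact_force': array([-0.42042282, -0.46110858, -0.0186165 ]), 'torque': array([-0.02073683, -0.06421213, -0.01906021]), 'finger_gap': 87.18660994899179}
scene {'camera_matrix': array([[449.17249633,   0.        , 324.40613337],
       [  0.        , 449.17249633, 234.54493254],
       [  0.        ,   0.        ,   1.        ]]), 'position': array([1343.73972914, -175.12771092,  611.72896428]), 'rotation': array([1.01037093, 0.02236046, 1.34411566])}
side {'camera_matrix': array([[500.29807875,   0.        , 318.89534045],
       [  0.        , 500.29807875, 240.2619897 ],
       [  0.        ,   0.        ,   1.        ]]), 'position': array([ 159.33415118, -852.04232554,  686.87645557]), 'rotation': array([ 0.99921208, -0.0171504 , -0.38318968])}
wrist {'camera_matrix': array([[373.04865387,   0.        , 319.24172199],
       [  0.        , 373.04865387, 233.49047439],
       [  0.        ,   0.        ,   1.        ]]), 'hand_eye': array([[-6.95235496e-04,  2.83627447e-01, -9.58934298e-01,
        -1.43208592e+02],
       [ 9.99999503e-01,  8.83086897e-04, -4.63814329e-04,
         2.30149434e-01],
       [ 7.15271840e-04, -9.58934144e-01, -2.83627919e-01,
        -7.78873441e+01],
       [ 0.00000000e+00,  0.00000000e+00,  0.00000000e+00,
         1.00000000e+00]])}
```

View pics/scene0.png

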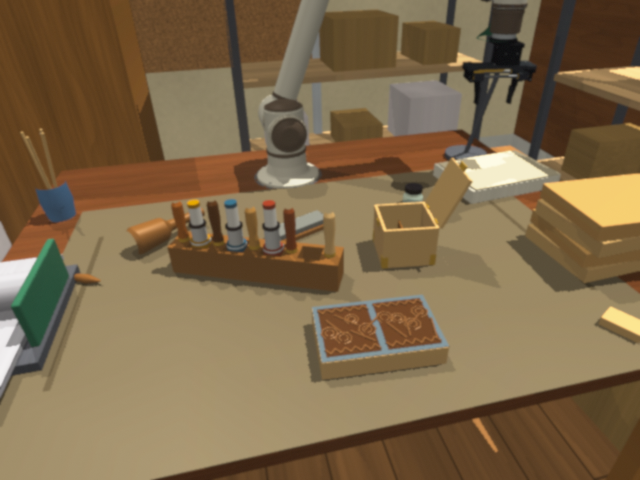

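View pics/side0.png

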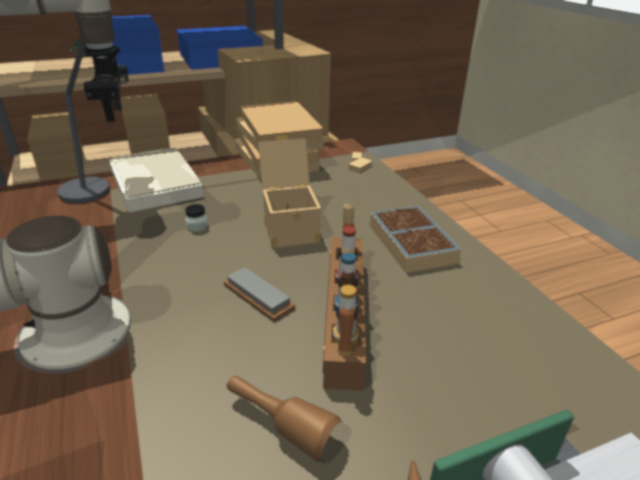

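View pics/wrist0.png

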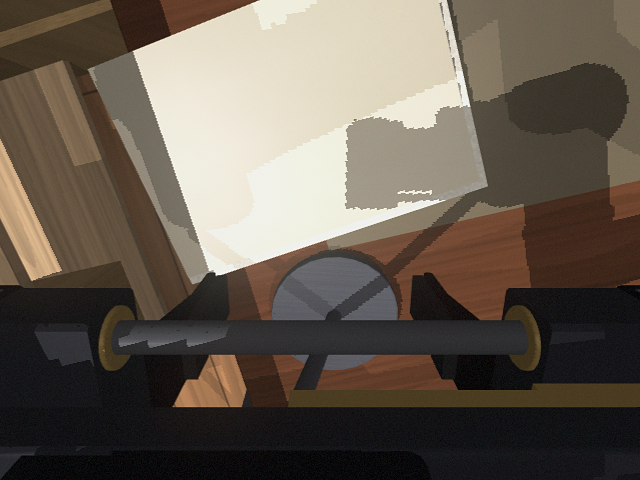

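```bash
cat > h.py <<'E'
from rig import *
import numpy as np, cv2
from scipy.spatial.transform import Rotation as R
def T_cam(n,obs=None):
    ci=camera_info(n)
    if n=="wrist":
        o=obs or get_obs(); T=np.eye(4); T[:3,:3]=R.from_euler('xyz',o['tool_rot']).as_matrix(); T[:3,3]=o['position']
        return T@ci['hand_eye'],ci['camera_matrix']
    T=np.eye(4); T[:3,:3]=R.from_euler('xyz',ci['rotation']).as_matrix(); T[:3,3]=ci['position']
    return T,ci['camera_matrix']
def cloud(d,T,K):
    v,u=np.mgrid[0:480,0:640]
    p=np.stack([(u-K[0,2])/K[0,0]*d,-(v-K[1,2])/K[1,1]*d,-d],-1)
    w=p@T[:3,:3].T+T[:3,3]; w[d<=0]=np.nan
    return w
def snap(n,name=None):
    o=get_obs(); T,K=T_cam(n,o); im,d=capture(n)
    if name: cv2.imwrite(f"pics/{name}.png",im)
    return im,d,cloud(d,T,K),T,K
E
python3 - <<'E'
from h import *
for n in ("scene","side"):
    im,d,w,T,K=snap(n)
    np.savez(f"{n}.npz",im=im,d=d,w=w)
    for q in ["tube1_base","tube2_base","tube3_base","tube4_base","rack","case","ink_jar"]:
        for r in search_frame(q,n)[:2]:
            b=np.array(r['box']).astype(int); print(n,q,round(r['score'],2),b)
    for (u,v) in ([(193,203),(231,203),(269,203)] if n=="scene" else [(348,292),(348,258),(349,230)]):
        print(n,u,v,w[v,u].round(1))
    cv2.imwrite(f"pics/{n}_c.png",cv2.resize(im[150:320,150:480] if n=="scene" else im[120:400,200:400],None,fx=2.4 if n=="scene" else 2,fy=2.4 if n=="scene" else 2,interpolation=cv2.INTER_CUBIC))
print(get_obs()['clock'])
E
```

```text
scene tube1_base 0.57 [222 199  23  54]
scene tube2_base 0.89 [261 200  21  56]
scene tube2_base 0.73 [280 206  16  46]
scene tube3_base 0.66 [325 212  10  43]
scene tube3_base 0.35 [310 296 138  83]
scene tube4_base 0.86 [189 203  25  44]
scene rack 0.97 [168 231 174  59]
scene rack 0.5 [222 198  22  54]
scene case 0.77 [373 158  99 110]
scene ink_jar 0.77 [405 185  19  18]
scene 193 203 [ 459.6 -266.9  169.2]
scene 231 203 [ 497.5 -188.2  177.6]
scene 269 203 [ 528.5 -112.7  182.8]
side tube1_base 0.92 [331 251  25  60]
side tube2_base 0.87 [338 223  20  51]
side tube3_base 0.6 [336 283  20  48]
side tube4_base 0.56 [332 286  26  58]
side rack 0.67 [322 237  43 156]
side rack 0.23 [257 133  56  55]
side case 0.7 [257 136  63 109]
side 348 292 [ 453.8 -273.4  170.5]
side 348 258 [ 489.3 -195.4  179.2]
side 349 230 [ 529.  -113.7  182.2]
0.95
```

View pics/scene_c.png

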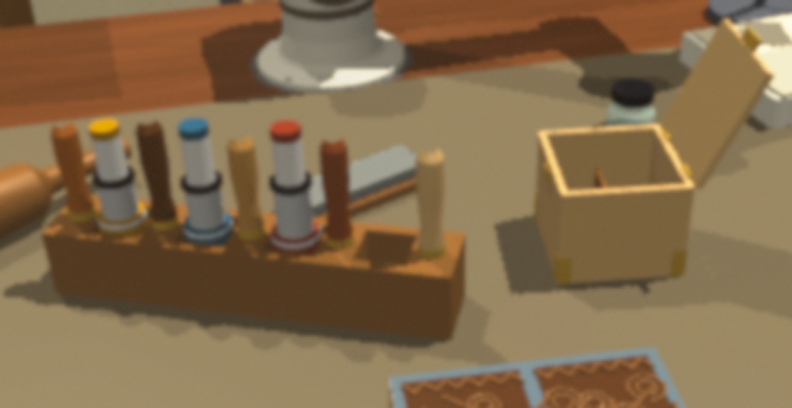

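View pics/side_c.png

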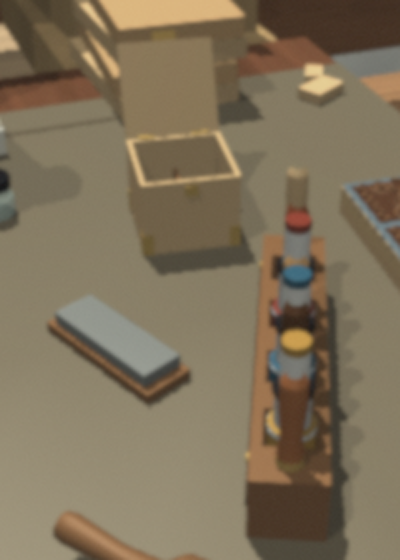

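```bash
python3 - <<'E'
from h import *
W={};I={}
for n in("scene","side"):
    z=np.load(n+".npz"); W[n]=z['w'];I[n]=z['im']
# caps
for n in W:
    w=W[n];im=I[n].astype(int);hsv=cv2.cvtColor(I[n],cv2.COLOR_BGR2HSV).astype(int)
    reg=(w[...,0]>420)&(w[...,0]<580)&(w[...,1]>-320)&(w[...,1]<-70)&(w[...,2]>155)
    for nm,lo,hi in(("yellow",18,32),("blue",95,115),("red",0,8)):
        m=reg&(hsv[...,1]>130)&(hsv[...,2]>70)&((hsv[...,0]>=lo)&(hsv[...,0]<=hi))
        p=w[m]
        if len(p)==0: continue
        zt=np.percentile(p[:,2],90); t=p[p[:,2]>zt-4]
        print(n,nm,m.sum(),"zmax",zt.round(1),"topmean",t.mean(0).round(1),t.min(0).round(1),t.max(0).round(1))
# rack top & case rim
rt=np.vstack([W[n][(W[n][...,2]>64)&(W[n][...,2]<76)&(W[n][...,0]>380)&(W[n][...,0]<680)&(W[n][...,1]>-360)&(W[n][...,1]<60)] for n in W])
(c,s,a)=cv2.minAreaRect(rt[:,:2].astype(np.float32)); print("rack",c,s,a,len(rt))
for n in W:
    w=W[n]
    m=(w[...,2]>93)&(w[...,2]<108); x,y,ww,hh=(373,158,99,110) if n=="scene" else (257,136,63,109)
    mm=np.zeros_like(m);mm[y:y+hh,x:x+ww]=1
    p=w[m&mm]; r=cv2.minAreaRect(p[:,:2].astype(np.float32)); print("case",n,r,len(p), p.min(0),p.max(0))
    p=w[(w[...,2]>120)&mm&(w[...,2]<260)]; print("lid",n,p.mean(0),p.min(0),p.max(0))
E
```

```text
scene yellow 93 zmax 170.7 topmean [ 458.2 -267.2  169.5] [ 441.  -279.4  166.7] [ 469.  -254.5  172.1]
scene blue 32 zmax 178.8 topmean [ 495.4 -190.   178.2] [ 487.3 -198.3  177. ] [ 504.3 -181.6  179.9]
scene red 81 zmax 184.5 topmean [ 530.8 -114.1  183.3] [ 517.6 -125.3  180.6] [ 542.4 -102.1  185.4]
side yellow 152 zmax 170.6 topmean [ 455.9 -267.8  169.5] [ 444.1 -280.4  166.8] [ 468.4 -252.8  172.2]
side red 100 zmax 184.5 topmean [ 528.1 -113.8  183.2] [ 516.2 -126.8  181. ] [ 541.2 -100.1  185.6]
rack (508.0702209472656, -152.24996948242188) (385.633544921875, 77.11690521240234) 64.60993957519531 4378
case scene ((514.4158935546875, 197.11062622070312), (134.68960571289062, 127.9362564086914), 81.35307312011719) 710 [442.07767607 124.6240216   93.00013277] [586.07581652 267.25227075 107.87550283]
lid scene [535.19697299 285.18457949 168.92290994] [461.18570197 254.93610486 120.00812926] [591.75792174 319.49386456 221.1574949 ]
case side ((577.7002563476562, 336.8439636230469), (447.6256103515625, 194.46987915039062), 75.59888458251953) 700 [446.29869319 123.44108942  93.00788369] [727.54421503 577.74889036 107.95593587]
lid side [533.49654575 306.39028733 163.42252631] [464.84775452 253.30573479 120.0114248 ] [720.01672952 554.5432372  219.8591611 ]
```

```bash
cat >> h.py <<'E'
def plan(x,y,z,ang):
    o=get_obs(); Rm=R.from_euler('xyz',o['tool_rot']).as_matrix()
    zt=Rm[:,2]; cur=np.degrees(np.arctan2(zt[1],zt[0]))
    d=Rm.T@(np.array([x,y,z])-o['position'])/10
    dr=(ang-cur+180)%360-180
    # roll about tool x (down): world yaw decreases
    print("clock",round(o['clock'],2),"pos",o['position'].round(1),"ang",cur.round(1),"gap",round(o['finger_gap'],1),"F",o['contact_force'].round(1),"q6",o['joint_positions'][5].round(2))
    print("  dp cm",d.round(2),"roll",round(-np.radians(dr),3))
E
python3 - <<'E'
from h import *
plan(500,170,300,81.35)
plan(457,-267.5,300,64.6)
E
```

```text
clock 0.95 pos [145.4 607.8 241.6] ang 166.5 gap 87.1 F [-0.2  0.1 -0. ] q6 -0.26
  dp cm [ -5.84  34.33 -44.67] roll 1.487
clock 0.95 pos [145.4 607.8 241.6] ang 166.5 gap 87.1 F [-0.2  0.1 -0. ] q6 -0.26
  dp cm [ -5.85  77.88 -50.67] roll 1.779
```

```bash
python3 - <<'E'
from h import *
plan(521,245,310,81.35)
E
```

```text
clock 0.95 pos [145.4 607.8 241.6] ang 166.5 gap 87.1 F [-0.2  0.1 -0. ] q6 -0.26
  dp cm [ -6.84  26.55 -44.97] roll 1.487
```

Emit:
drive_tool --steps '[{"dp":[-6.8,2,-2],"roll":0.1,"gripper":-1},{"dp":[-6.8,5,-6],"roll":0.3,"gripper":-1},{"dp":[-6.8,26.5,-45],"roll":1.487,"gripper":-1},{"dp":[-6.8,26.5,-45],"roll":1.487,"gripper":-1},{"dp":[-6.8,26.5,-45],"roll":1.487,"gripper":-1},{"dp":[-6.8,26.5,-45],"roll":1.487,"gripper":-1},{"dp":[-6.8,26.5,-45],"roll":1.487,"gripper":-1},{"dp":[-6.8,26.5,-45],"roll":1.487,"gripper":-1}]'

```text
clock: 1.75
position: [406.7, 350.2, 308.5]
tool_rot: [-0.82, 1.57, 0.931]
contact_force: [0.9, -0.0, 0.4]
finger_gap: 87.0
```

```bash
python3 - <<'E'
from h import *
plan(521,245,310,81.35)
E
```

```text
clock 1.75 pos [406.7 350.2 308.5] ang 100.3 gap 87.0 F [ 0.9 -0.   0.4] q6 -0.83
  dp cm [ -0.16  -9.36 -12.4 ] roll 0.331
```

Emit:
drive_tool --steps '[{"dp":[-0.2,-9.4,-12.4],"roll":0.33,"gripper":-1},{"dp":[-0.2,-9.4,-12.4],"roll":0.33,"gripper":-1},{"dp":[-0.2,-9.4,-12.4],"roll":0.33,"gripper":-1},{"dp":[-0.2,-9.4,-12.4],"roll":0.33,"gripper":-1},{"dp":[-0.2,-9.4,-12.4],"roll":0.33,"gripper":-1},{"dp":[-0.2,-9.4,-12.4],"roll":0.33,"gripper":-1}]'

```text
clock: 2.35
position: [520.4, 247.7, 309.9]
tool_rot: [1.239, 1.57, 2.667]
contact_force: [-0.2, -0.1, 0.0]
finger_gap: 87.2
```

```bash
python3 - <<'E'
from h import *
plan(521,245,310,81.35)
im,d,w,T,K=snap("wrist","w1"); np.savez("w1.npz",im=im,d=d,w=w)
E
```

```text
clock 2.35 pos [520.4 247.7 309.9] ang 81.8 gap 87.2 F [-0.2 -0.1  0. ] q6 -0.87
  dp cm [-0.01 -0.1  -0.26] roll 0.007
```

View pics/w1.png

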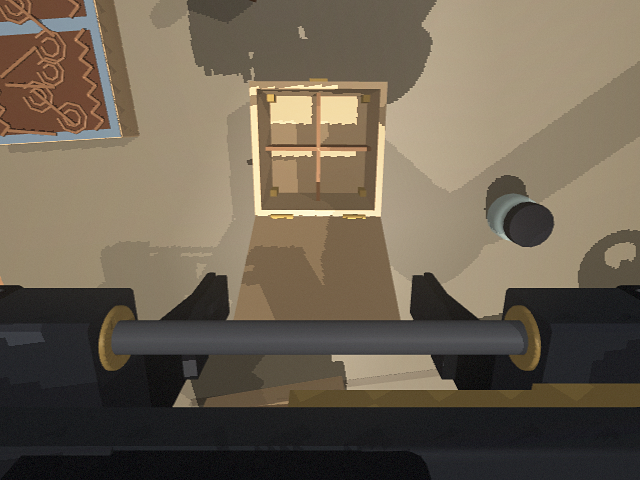

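```bash
cat >> h.py <<'E'
from scipy.optimize import least_squares
def casefit(w,c0=(513,196),a0=81.35,zlo=97,zhi=103):
    """fit the square rim (outer 122, wall 6 -> centreline 116) to points at rim height; returns centre, +x angle deg"""
    m=(w[...,2]>zlo)&(w[...,2]<zhi)&(np.hypot(w[...,0]-c0[0],w[...,1]-c0[1])<95)
    p=w[m][:,:2]
    def loc(q):
        a=np.radians(q[2]);d=p-q[:2]
        return d@[np.cos(a),np.sin(a)],d@[-np.sin(a),np.cos(a)]
    def res(q):
        X,Y=loc(q); return np.maximum(abs(X),abs(Y))-58
    best=None
    for s in((0,0),(15,0),(-15,0),(0,15),(0,-15)):
      for da in (0,10,-10):
        r=least_squares(res,[c0[0]+s[0],c0[1]+s[1],a0+da],loss='soft_l1',f_scale=2)
        if best is None or r.cost<best.cost: best=r
    X,Y=loc(best.x); e=np.abs(res(best.x))
    print("case c",best.x[:2].round(1),"ang",best.x[2].round(2),"n",len(p),"med|res|",np.median(e).round(2),"frac<4",(e<4).mean().round(2))
    return best.x
def wells(q):
    a=np.radians(q[2]);ex=np.array([np.cos(a),np.sin(a)]);ey=np.array([-np.sin(a),np.cos(a)])
    return {(i,j):np.array(q[:2])+28.5*(i*ex+j*ey) for i in(1,-1) for j in(1,-1)}
E
python3 - <<'E'
from h import *
z=np.load("w1.npz");q=casefit(z['w']);
for n in("scene","side"): casefit(np.load(n+".npz")['w'],q[:2],q[2])
w=z['w'];c=q
a=np.radians(q[2]);d=w[...,:2]-q[:2];X=d@[np.cos(a),np.sin(a)];Y=d@[-np.sin(a),np.cos(a)]
for nm,m in(("top",(abs(X)<65)&(abs(Y)<65)&(w[...,2]>90)&(w[...,2]<110)),("floor",(abs(X)<50)&(abs(Y)<50)&(w[...,2]<20)),("div",(abs(X)<50)&(abs(Y)<50)&(w[...,2]>35)&(w[...,2]<70))):
    print(nm,m.sum(),np.median(w[m],0).round(1), np.median(X[m]).round(1),np.median(Y[m]).round(1))
# lid angle
m=(abs(Y)<50)&(X>63)&(w[...,2]>105)
print(np.degrees(np.polyfit(w[m][:,2]-100,X[m]-61,1)), m.sum())
print(wells(q))
E
```

```text
case c [513.9 195.4] ang 81.47 n 3796 med|res| 1.7 frac<4 0.97
case c [514.8 193.9] ang 81.92 n 439 med|res| 2.16 frac<4 0.87
case c [514.6 194.9] ang 81.34 n 371 med|res| 2.6 frac<4 0.73
top 4908 [515.4 206.5 100. ] 11.2 -1.1
floor 6712 [514.  190.2   6.1] -5.8 -2.5
div 806 [512.5 193.9  55.9] -1.1 0.0
[ 23.35309032 187.38728088] 11989
{(1, 1): array([489.9554363 , 227.81138266]), (1, -1): array([546.32434864, 219.35291227]), (-1, 1): array([481.4969659 , 171.44247032]), (-1, -1): array([537.86587824, 162.98399992])}
```

```bash
python3 - <<'E'
from h import *
plan(510,-140,330,64.6)
E
```

```text
clock 2.4 pos [520.1 248.1 310.1] ang 81.8 gap 87.3 F [ 0.   0.2 -0.5] q6 -0.87
  dp cm [ -2.    -4.51 -38.56] roll 0.301
```

Emit:
drive_tool --steps '[{"dp":[-2,-0.5,-4.5],"roll":0.1,"gripper":-1},{"dp":[-2,-4.5,-38.6],"roll":0.3,"gripper":-1},{"dp":[-2,-4.5,-38.6],"roll":0.3,"gripper":-1},{"dp":[-2,-4.5,-38.6],"roll":0.3,"gripper":-1},{"dp":[-2,-4.5,-38.6],"roll":0.3,"gripper":-1},{"dp":[-2,-4.5,-38.6],"roll":0.3,"gripper":-1},{"dp":[-2,-4.5,-38.6],"roll":0.3,"gripper":-1},{"dp":[-2,-4.5,-38.6],"roll":0.3,"gripper":-1}]'

```text
clock: 3.2
position: [509.5, -141.6, 330.6]
tool_rot: [-1.117, 1.57, 0.013]
contact_force: [1.2, 0.9, 0.4]
finger_gap: 87.1
```

Emit:
drive_tool --steps '[{"dp":[0,0,0],"roll":0,"gripper":-1},{"dp":[0,0,0],"roll":0,"gripper":-1},{"dp":[0,0,0],"roll":0,"gripper":-1}]'

```text
clock: 3.5
position: [510.0, -139.6, 330.2]
tool_rot: [-0.521, 1.57, 0.608]
contact_force: [0.6, -0.2, 0.7]
finger_gap: 87.2
```

```bash
python3 - <<'E'
from h import *
plan(510,-140,330,64.6)
im,d,w,T,K=snap("wrist","w2"); np.savez("w2.npz",im=im,d=d,w=w)
E
```

```text
clock 3.5 pos [ 510.  -139.6  330.2] ang 64.7 gap 87.2 F [ 0.6 -0.2  0.7] q6 -0.48
  dp cm [ 0.02 -0.01 -0.04] roll 0.002
```

View pics/w2.png

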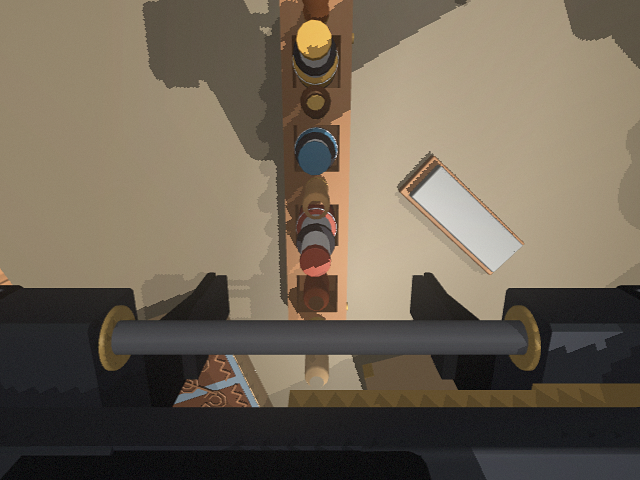

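```bash
cat >> h.py <<'E'
def caps(im,w,area=((400,600),(-330,-50)),zmin=150):
    hsv=cv2.cvtColor(im,cv2.COLOR_BGR2HSV).astype(int); out={}
    reg=(w[...,0]>area[0][0])&(w[...,0]<area[0][1])&(w[...,1]>area[1][0])&(w[...,1]<area[1][1])&(w[...,2]>zmin)
    for nm,lo,hi in(("yellow",17,32),("blue",95,115),("red",0,8)):
        m=reg&(hsv[...,1]>110)&(hsv[...,2]>60)&((hsv[...,0]>=lo)&(hsv[...,0]<=hi))
        p=w[m]
        if len(p)<20: continue
        zt=np.percentile(p[:,2],70); t=p[abs(p[:,2]-zt)<2.5]
        r=cv2.minEnclosingCircle(t[:,:2].astype(np.float32))
        out[nm]=(*((t[:,:2].min(0)+t[:,:2].max(0))/2),zt)
        print(nm,len(t),"z",zt.round(1),"mean",t[:,:2].mean(0).round(1),"circ",np.round(r[0],1),round(r[1],1))
    return out
E
python3 - <<'E'
from h import *
z=np.load("w2.npz");w=z['w'];caps(z['im'],w)
# profile of each tube: column radial
for nm,c in(("yellow",(457,-267)),("blue",(493,-190)),("red",(529.5,-114))):
    for src in("w2","scene","side"):
        ww=np.load(src+".npz")['w'];im=np.load(src+".npz")['im']
        m=(np.hypot(ww[...,0]-c[0],ww[...,1]-c[1])<24)&(ww[...,2]>82)&(ww[...,2]<200)
        g=im[m].astype(int).max(1);zz=ww[m][:,2]
        dark=zz[g<75]; 
        print(nm,src,m.sum(),"dark z pct",np.percentile(dark,[10,50,90]).round(1) if len(dark) else None,len(dark))
m=(w[...,2]>66)&(w[...,2]<74)&(abs(w[...,0]-500)<120)&(w[...,1]<-50)&(w[...,1]>-350)
r=cv2.minAreaRect(w[m][:,:2].astype(np.float32));print(r)
E
```

```text
yellow 5575 z 409.4 mean [ 472.6 -148.6] circ [ 472.1 -147.9] 37.1
red 725 z 184.2 mean [ 527.  -112.7] circ [ 527.  -112.4] 13.2
yellow w2 1905 dark z pct [119.1 120.4 121.9] 572
yellow scene 573 dark z pct [115.7 118.5 120.6] 56
yellow side 470 dark z pct [117.1 119.2 120.7] 47
blue w2 1364 dark z pct [122.9 124.  125.3] 436
blue scene 633 dark z pct [119.7 122.9 173.4] 66
blue side 358 dark z pct [122.2 124.6 174.4] 70
red w2 1810 dark z pct [130.4 132.3 133.3] 289
red scene 684 dark z pct [128.1 131.2 132.5] 53
red side 376 dark z pct [127.8 131.3 133. ] 33
((496.759521484375, -174.9319610595703), (307.29736328125, 70.20448303222656), 64.72450256347656)
```

```bash
sed -i 's/(w\[...,2\]>zmin)/(w[...,2]>zmin)\&(w[...,2]<215)/' h.py; python3 - <<'E'
from h import *
z=np.load("w2.npz");caps(z['im'],z['w'])
plan(527,-112.6,210,64.6)
plan(527,-112.6,157,64.6)
E
```

```text
yellow 1080 z 170.8 mean [ 455.2 -265.1] circ [ 478.8 -210.5] 72.8
red 725 z 184.2 mean [ 527.  -112.7] circ [ 527.  -112.4] 13.2
clock 3.55 pos [ 510.1 -139.5  330.2] ang 64.7 gap 87.0 F [-0.5  0.3  0.3] q6 -0.48
  dp cm [12.02 -0.38  3.15] roll 0.002
clock 3.55 pos [ 510.1 -139.5  330.2] ang 64.7 gap 87.0 F [-0.5  0.3  0.3] q6 -0.48
  dp cm [17.32 -0.38  3.15] roll 0.002
```

Emit:
drive_tool --steps '[{"dp":[5,-0.4,3.15],"gripper":-1},{"dp":[10,-0.4,3.15],"gripper":-1},{"dp":[13,-0.4,3.15],"gripper":-1},{"dp":[15,-0.4,3.15],"gripper":-1},{"dp":[17.3,-0.4,3.15],"gripper":-1},{"dp":[17.3,-0.4,3.15],"gripper":-1},{"dp":[17.3,-0.4,3.15],"gripper":-1},{"dp":[17.3,-0.4,3.15],"gripper":-1}]'

```text
$.steps[0]: bad value
```

Emit:
drive_tool --steps '[{"dp":[0,0,0],"gripper":0.4},{"dp":[0,0,0],"gripper":0.4},{"dp":[0,0,0],"gripper":0.4},{"dp":[0,0,0],"gripper":0.6},{"dp":[0,0,0],"gripper":1},{"dp":[0,0,0],"gripper":1},{"dp":[0,0,0],"gripper":1},{"dp":[0,0,0],"gripper":1}]' --force 30

```text
$.steps[0]: bad value
```

```bash
python3 - <<'E'
from h import *
plan(527,-112.6,157,64.6)
snap("scene","s1")
im=cv2.imread("pics/s1.png");cv2.imwrite("pics/s1c.png",cv2.resize(im[120:320,150:480],None,fx=2.4,fy=2.4))
E
```

```text
clock 3.55 pos [ 510.1 -139.5  330.2] ang 64.7 gap 87.0 F [-0.5  0.3  0.3] q6 -0.48
  dp cm [17.32 -0.38  3.15] roll 0.002
```

View pics/s1c.png

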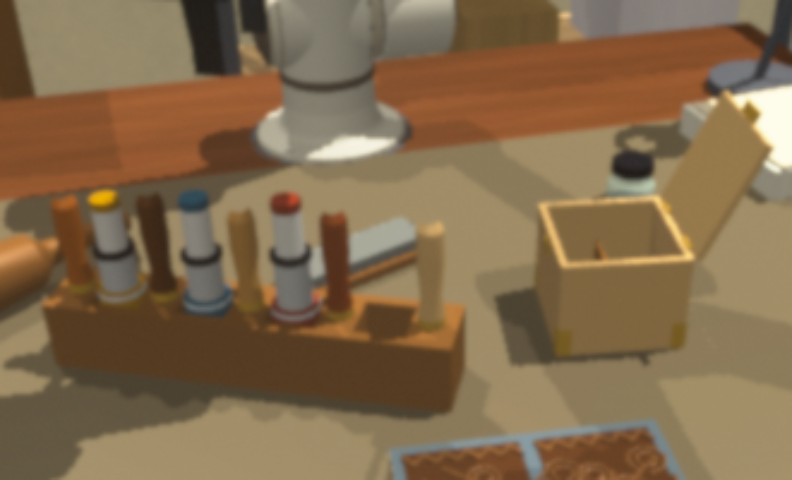

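Roll is required in each row; nothing moved. The scene is unchanged (red cap at ~(285,203) in the crop).

Emit:
drive_tool --steps '[{"dp":[5,-0.4,3.15],"roll":0,"gripper":-1},{"dp":[10,-0.4,3.15],"roll":0,"gripper":-1},{"dp":[13,-0.4,3.15],"roll":0,"gripper":-1},{"dp":[15,-0.4,3.15],"roll":0,"gripper":-1},{"dp":[17.3,-0.4,3.15],"roll":0,"gripper":-1},{"dp":[17.3,-0.4,3.15],"roll":0,"gripper":-1},{"dp":[17.3,-0.4,3.15],"roll":0,"gripper":-1},{"dp":[17.3,-0.4,3.15],"roll":0,"gripper":-1}]'

```text
clock: 4.4
position: [528.2, -113.9, 158.6]
tool_rot: [-1.188, 1.568, -0.06]
contact_force: [0.2, -0.1, 0.1]
finger_gap: 86.7
```

```bash
python3 - <<'E'
from h import *
plan(527,-112.6,157,64.6)
im,d,w,T,K=snap("wrist","w3")
E
```

```text
clock 4.4 pos [ 528.2 -113.9  158.6] ang 64.6 gap 86.7 F [ 0.2 -0.1  0.1] q6 -0.53
  dp cm [0.16 0.17 0.06] roll 0.001
```

View pics/w3.png

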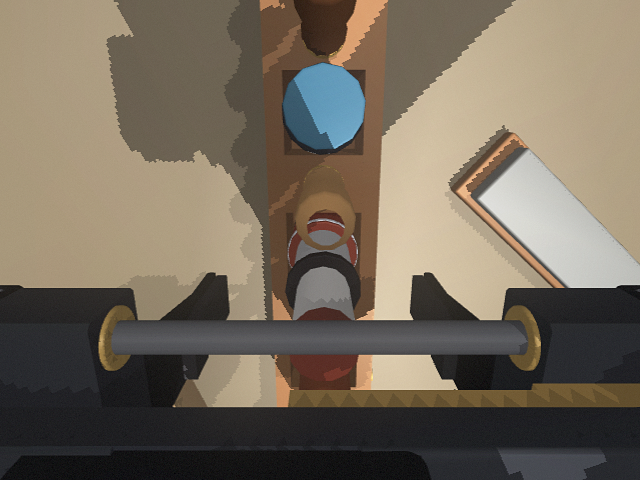

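Emit:
drive_tool --steps '[{"dp":[0.1,0.1,0.05],"roll":0,"gripper":0.3},{"dp":[0.1,0.1,0.05],"roll":0,"gripper":0.3},{"dp":[0.1,0.1,0.05],"roll":0,"gripper":0.5},{"dp":[0.1,0.1,0.05],"roll":0,"gripper":0.6},{"dp":[0.1,0.1,0.05],"roll":0,"gripper":1},{"dp":[0.1,0.1,0.05],"roll":0,"gripper":1},{"dp":[0.1,0.1,0.05],"roll":0,"gripper":1}]' --force 25

```text
clock: 5.15
position: [526.4, -113.6, 156.0]
tool_rot: [2.152, 1.571, -3.005]
contact_force: [-0.4, -0.1, 0.7]
finger_gap: 38.8
```

Emit:
drive_tool --steps '[{"dp":[0,0,0],"roll":0,"gripper":1},{"dp":[0,0,0],"roll":0,"gripper":1},{"dp":[0,0,0],"roll":0,"gripper":1},{"dp":[0,0,0],"roll":0,"gripper":1}]' --force 25

```text
clock: 5.55
position: [526.5, -113.5, 156.0]
tool_rot: [-1.394, 1.571, -0.268]
contact_force: [0.2, -0.2, -0.4]
finger_gap: 25.2
```

Emit:
drive_tool --steps '[{"dp":[-1,0,0],"roll":0,"gripper":1},{"dp":[-2.5,0,0],"roll":0,"gripper":1},{"dp":[-4,0,0],"roll":0,"gripper":1},{"dp":[-5.5,0,0],"roll":0,"gripper":1},{"dp":[-7,0,0],"roll":0,"gripper":1},{"dp":[-8.5,0,0],"roll":0,"gripper":1},{"dp":[-9,0,0],"roll":0,"gripper":1},{"dp":[-9,0,0],"roll":0,"gripper":1}]' --force 30

```text
clock: 6.35
position: [526.6, -113.4, 246.8]
tool_rot: [-0.947, 1.569, 0.18]
contact_force: [0.4, -0.1, -2.4]
finger_gap: 25.6
```

```bash
python3 - <<'E'
from h import *
plan(430,-67,250,64.6)
snap("side","d1")
im=cv2.imread("pics/d1.png");cv2.imwrite("pics/d1c.png",cv2.resize(im[80:400,200:480],None,fx=1.8,fy=1.8))
E
```

```text
clock 6.35 pos [ 526.6 -113.4  246.8] ang 64.6 gap 25.6 F [ 0.4 -0.1 -2.4] q6 -0.53
  dp cm [-0.33 10.72  0.04] roll -0.001
```

View pics/d1c.png

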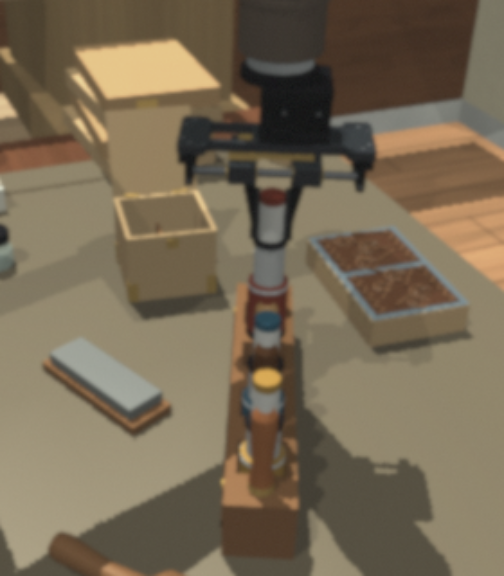

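Emit:
drive_tool --steps '[{"dp":[-0.3,2.5,0],"roll":0,"gripper":1},{"dp":[-1,5.5,0],"roll":0,"gripper":1},{"dp":[-2,8.5,0],"roll":0,"gripper":1},{"dp":[-3,10.7,0],"roll":0,"gripper":1},{"dp":[-3,10.7,0],"roll":0,"gripper":1},{"dp":[-3,10.7,0],"roll":0,"gripper":1}]'

```text
clock: 7.0
position: [429.5, -67.4, 275.7]
tool_rot: [0.432, 1.571, 1.559]
contact_force: [0.6, 0.4, -2.2]
finger_gap: 25.3
```

```bash
python3 - <<'E'
from h import *
for n in("scene","side"):
    im,d,w,T,K=snap(n,n+"2"); q=casefit(w,(514,195.4),81.5)
    a=np.radians(q[2]);dd=w[...,:2]-q[:2];X=dd@[np.cos(a),np.sin(a)];Y=dd@[-np.sin(a),np.cos(a)]
    m=(abs(Y)<50)&(X>63)&(X<140)&(w[...,2]>105)&(w[...,2]<230); print("lid pts",m.sum(),w[m].max(0))
W=wells([513.9,195.4,81.47])
# approach pt outside then well (-1,-1)
plan(*W[(-1,-1)],285,81.47)
E
```

```text
case c [514.8 193.9] ang 81.88 n 451 med|res| 2.14 frac<4 0.84
lid pts 1212 [579.49324277 315.49103341 221.05866317]
case c [514.6 194.4] ang 81.22 n 246 med|res| 2.4 frac<4 0.76
lid pts 481 [575.91629306 307.36784316 197.0704513 ]
clock 7.1 pos [429.9 -67.7 275.2] ang 64.5 gap 25.5 F [-0.2 -0.1 -1.8] q6 -0.66
  dp cm [-1.    0.17 25.46] roll -0.295
```

Emit:
drive_tool --steps '[{"dp":[-1,0,3],"roll":-0.05,"gripper":1},{"dp":[-1,0,7],"roll":-0.12,"gripper":1},{"dp":[-1,0,11],"roll":-0.2,"gripper":1},{"dp":[-1,0.1,15],"roll":-0.25,"gripper":1},{"dp":[-1,0.1,19],"roll":-0.295,"gripper":1},{"dp":[-1,0.2,22.5],"roll":-0.295,"gripper":1},{"dp":[-1,0.2,25.5],"roll":-0.295,"gripper":1},{"dp":[-1,0.2,25.5],"roll":-0.295,"gripper":1}]'

```text
clock: 7.9
position: [539.4, 166.4, 283.5]
tool_rot: [2.209, 1.568, -2.65]
contact_force: [-0.5, 0.6, -2.1]
finger_gap: 25.6
```

```bash
python3 - <<'E'
from h import *
W=wells([513.9,195.4,81.47])
plan(*W[(-1,-1)],155,81.47)
im,d,w,T,K=snap("wrist","w4"); casefit(w,(514,195.4),81.5)
E
```

```text
clock 7.9 pos [539.4 166.4 283.5] ang 81.6 gap 25.6 F [-0.5  0.6 -2.1] q6 -0.73
  dp cm [12.85  0.08 -0.35] roll 0.002
case c [514.2 194.9] ang 81.35 n 2273 med|res| 1.63 frac<4 1.0
```

View pics/w4.png

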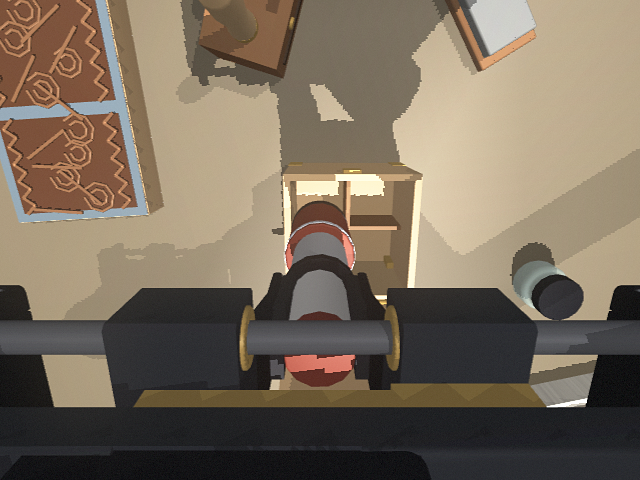

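Emit:
drive_tool --steps '[{"dp":[2,0.1,-0.35],"roll":0,"gripper":1},{"dp":[4,0.1,-0.35],"roll":0,"gripper":1},{"dp":[6,0.1,-0.35],"roll":0,"gripper":1},{"dp":[8,0.1,-0.35],"roll":0,"gripper":1},{"dp":[9,0.1,-0.35],"roll":0,"gripper":1},{"dp":[10,0.1,-0.35],"roll":0,"gripper":1},{"dp":[10,0.1,-0.35],"roll":0,"gripper":1}]'

```text
clock: 8.65
position: [535.5, 159.5, 184.7]
tool_rot: [2.221, 1.568, -2.641]
contact_force: [-0.6, -0.4, -1.8]
finger_gap: 25.3
```

```bash
python3 - <<'E'
from h import *
W=wells([514,195.2,81.4])
plan(*W[(-1,-1)],153,81.4)
E
```

```text
clock 8.65 pos [535.5 159.5 184.7] ang 81.4 gap 25.3 F [-0.6 -0.4 -1.8] q6 -0.73
  dp cm [ 3.17 -0.2   0.36] roll 0.0
```

Emit:
drive_tool --steps '[{"dp":[0,-0.2,0.35],"roll":0,"gripper":1},{"dp":[0,-0.2,0.35],"roll":0,"gripper":1},{"dp":[1,-0.2,0.35],"roll":0,"gripper":1},{"dp":[1.8,-0.2,0.35],"roll":0,"gripper":1},{"dp":[2.5,-0.2,0.35],"roll":0,"gripper":1},{"dp":[2.8,-0.2,0.35],"roll":0,"gripper":1},{"dp":[2.8,-0.2,0.35],"roll":0,"gripper":1}]'

```text
clock: 9.35
position: [538.2, 163.2, 157.2]
tool_rot: [2.284, 1.569, -2.577]
contact_force: [-1.1, -0.5, -1.7]
finger_gap: 25.2
```

```bash
python3 - <<'E'
from h import *
W=wells([514,195.2,81.4])
plan(*W[(-1,-1)],153,81.4)
E
```

```text
clock 9.35 pos [538.2 163.2 157.2] ang 81.5 gap 25.2 F [-1.1 -0.5 -1.7] q6 -0.73
  dp cm [ 0.42  0.02 -0.05] roll 0.001
```

Emit:
drive_tool --steps '[{"dp":[0.2,0,0],"roll":0,"gripper":1},{"dp":[0.4,0,0],"roll":0,"gripper":1},{"dp":[0.6,0,0],"roll":0,"gripper":1},{"dp":[0.6,0,0],"roll":0,"gripper":1}]'

```text
clock: 9.75
position: [538.5, 163.4, 152.0]
tool_rot: [-1.383, 1.571, 0.039]
contact_force: [0.5, 0.1, -2.1]
finger_gap: 25.3
```

Emit:
drive_tool --steps '[{"dp":[0.2,0,0],"roll":0,"gripper":1},{"dp":[0.3,0,0],"roll":0,"gripper":1},{"dp":[0.3,0,0],"roll":0,"gripper":1}]'

```text
clock: 10.05
position: [538.8, 163.5, 149.6]
tool_rot: [-1.142, 1.57, 0.28]
contact_force: [-0.4, -0.3, 3.8]
finger_gap: 25.2
```

Emit:
drive_tool --steps '[{"dp":[0,0,0],"roll":0,"gripper":-0.2},{"dp":[0,0,0],"roll":0,"gripper":-0.2},{"dp":[0,0,0],"roll":0,"gripper":-0.2},{"dp":[-3,0,0],"roll":0,"gripper":-0.2},{"dp":[-6,0,0],"roll":0,"gripper":-0.2},{"dp":[-6.5,0,0],"roll":0,"gripper":-0.2},{"dp":[-6.5,0,0],"roll":0,"gripper":-0.2}]'

```text
clock: 10.75
position: [538.9, 163.8, 214.9]
tool_rot: [-0.742, 1.568, 0.679]
contact_force: [0.0, -0.4, -0.2]
finger_gap: 52.2
```

```bash
python3 - <<'E'
from h import *
plan(538.5,163.4,210,81.4)
for n in("scene","side"):
    im,d,w,T,K=snap(n,n+"3"); caps(im,w,((450,600),(100,260)),120)
a=cv2.imread("pics/scene3.png")[100:300,300:500];b=cv2.imread("pics/side3.png")[80:280,200:400]
cv2.imwrite("pics/c3.png",np.hstack([cv2.resize(a,None,fx=2,fy=2),cv2.resize(b,None,fx=2,fy=2)]))
E
```

```text
clock 10.75 pos [538.9 163.8 214.9] ang 81.5 gap 52.2 F [ 0.  -0.4 -0.2] q6 -0.73
  dp cm [ 0.49  0.03 -0.04] roll 0.001
yellow 15 z 125.6 mean [562.2 228.6] circ [557.2 203.1] 62.0
red 43 z 177.6 mean [543.3 162.3] circ [541.6 162.9] 11.8
red 42 z 176.9 mean [539.8 161.7] circ [539.7 162.4] 13.7
```

View pics/c3.png

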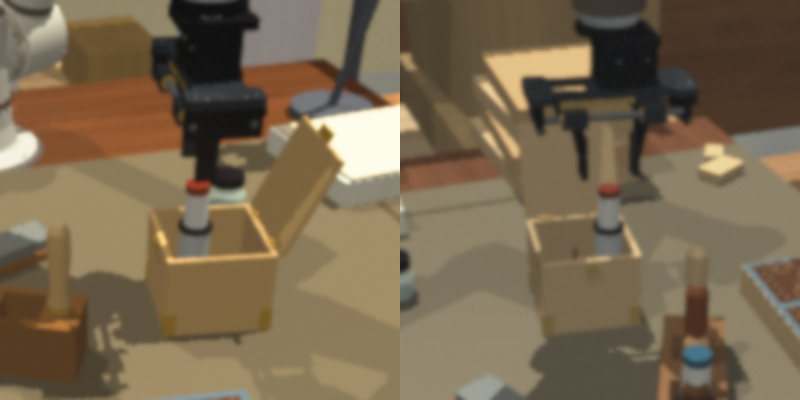

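Emit:
drive_tool --steps '[{"dp":[0,0,0],"roll":0,"gripper":1},{"dp":[0,0,0],"roll":0,"gripper":1},{"dp":[0,0,0],"roll":0,"gripper":1},{"dp":[0,0,0],"roll":0,"gripper":1},{"dp":[0,0,0],"roll":0,"gripper":1},{"dp":[0,0,0],"roll":0,"gripper":1},{"dp":[0.5,0,0],"roll":0,"gripper":1},{"dp":[1,0,0],"roll":0,"gripper":1}]' --force 30

```text
clock: 11.65
position: [538.5, 163.5, 203.7]
tool_rot: [-0.195, 1.571, 1.227]
contact_force: [-0.7, 0.3, -0.5]
finger_gap: 1.9
```

Emit:
drive_tool --steps '[{"dp":[0.5,0,0],"roll":0,"gripper":1},{"dp":[1,0,0],"roll":0,"gripper":1},{"dp":[1.5,0,0],"roll":0,"gripper":1},{"dp":[2,0,0],"roll":0,"gripper":1},{"dp":[2,0,0],"roll":0,"gripper":1}]'

```text
clock: 12.15
position: [538.2, 163.3, 183.2]
tool_rot: [2.039, 1.57, -2.822]
contact_force: [-0.8, -0.4, -0.1]
finger_gap: -0.1
```

```bash
cat >> h.py <<'E'
def two(tag,rng=((450,600),(100,260)),zmin=80):
    for n in("scene","side"):
        im,d,w,T,K=snap(n,n+tag); caps(im,w,rng,zmin)
    a=cv2.imread(f"pics/scene{tag}.png")[120:280,330:490];b=cv2.imread(f"pics/side{tag}.png")[110:270,220:380]
    cv2.imwrite(f"pics/c{tag}.png",np.hstack([cv2.resize(a,None,fx=2.5,fy=2.5),cv2.resize(b,None,fx=2.5,fy=2.5)]))
E
python3 - <<'E'
from h import *
plan(538.5,163.4,183,81.4)
two("4")
E
```

```text
clock 12.15 pos [538.2 163.3 183.2] ang 81.5 gap -0.1 F [-0.8 -0.4 -0.1] q6 -0.73
  dp cm [ 0.02 -0.03  0.01] roll 0.001
yellow 365 z 99.4 mean [529.9 197.8] circ [518.  195.7] 85.3
red 25 z 163.2 mean [547.7 161.3] circ [545.3 161.3] 9.7
yellow 7 z 93.8 mean [507.6 130.2] circ [505.4 128.5] 6.2
```

View pics/c4.png

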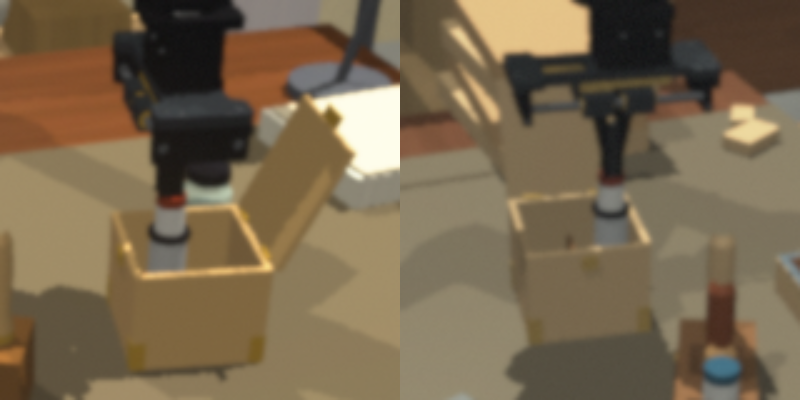

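Emit:
drive_tool --steps '[{"dp":[0.6,0,0],"roll":0,"gripper":1},{"dp":[1.2,0,0],"roll":0,"gripper":1},{"dp":[1.8,0,0],"roll":0,"gripper":1},{"dp":[2.2,0,0],"roll":0,"gripper":1},{"dp":[2.6,0,0],"roll":0,"gripper":1},{"dp":[3,0,0],"roll":0,"gripper":1},{"dp":[3.4,0,0],"roll":0,"gripper":1},{"dp":[3.8,0,0],"roll":0,"gripper":1}]'

```text
clock: 13.05
position: [538.9, 163.5, 146.6]
tool_rot: [-1.288, 1.57, 0.134]
contact_force: [-1.6, -0.8, 5.8]
finger_gap: 0.4
```

Emit:
drive_tool --steps '[{"dp":[0.4,0,0],"roll":0,"gripper":1},{"dp":[0.8,0,0],"roll":0,"gripper":1},{"dp":[1.2,0,0],"roll":0,"gripper":1},{"dp":[1.6,0,0],"roll":0,"gripper":1},{"dp":[2,0,0],"roll":0,"gripper":1}]'

```text
clock: 13.55
position: [538.8, 163.5, 126.5]
tool_rot: [-1.321, 1.57, 0.101]
contact_force: [-1.8, 0.5, 6.8]
finger_gap: 0.4
```

```bash
python3 - <<'E'
from h import *
plan(538.5,163.4,111,81.4)
E
```

```text
clock 13.55 pos [538.8 163.5 126.5] ang 81.5 gap 0.4 F [-1.8  0.5  6.8] q6 -0.73
  dp cm [ 1.55  0.03 -0.01] roll 0.001
```

Emit:
drive_tool --steps '[{"dp":[0.4,0,0],"roll":0,"gripper":1},{"dp":[0.8,0,0],"roll":0,"gripper":1},{"dp":[1.1,0,0],"roll":0,"gripper":1},{"dp":[1.2,0,0],"roll":0,"gripper":1},{"dp":[1.3,0,0],"roll":0,"gripper":1},{"dp":[1.3,0,0],"roll":0,"gripper":1}]'

```text
clock: 14.15
position: [538.6, 163.5, 113.3]
tool_rot: [-1.352, 1.57, 0.07]
contact_force: [-1.6, -0.2, 5.1]
finger_gap: 0.3
```

Emit:
drive_tool --steps '[{"dp":[0.1,0,0],"roll":0,"gripper":1},{"dp":[0.15,0,0],"roll":0,"gripper":1},{"dp":[0.15,0,0],"roll":0,"gripper":1}]'

```text
clock: 14.45
position: [538.6, 163.5, 111.9]
tool_rot: [-1.369, 1.57, 0.053]
contact_force: [-1.5, 0.8, 6.1]
finger_gap: 0.3
```

Emit:
drive_tool --steps '[{"dp":[0.1,0,0],"roll":0,"gripper":1},{"dp":[0.15,0,0],"roll":0,"gripper":1},{"dp":[0.15,0,0],"roll":0,"gripper":1}]'

```text
clock: 14.75
position: [538.9, 163.5, 111.4]
tool_rot: [-1.394, 1.569, 0.029]
contact_force: [-2.3, -0.5, 9.9]
finger_gap: 0.6
```

Emit:
drive_tool --steps '[{"dp":[0.1,0,0],"roll":0,"gripper":1},{"dp":[0.15,0,0],"roll":0,"gripper":1},{"dp":[0.15,0,0],"roll":0,"gripper":1}]'

```text
clock: 15.05
position: [539.5, 163.6, 111.3]
tool_rot: [-1.355, 1.568, 0.068]
contact_force: [-4.1, -0.7, 16.2]
finger_gap: 0.4
```

Emit:
drive_tool --steps '[{"dp":[-1,0,0],"roll":0,"gripper":1},{"dp":[-5,0,0],"roll":0,"gripper":0},{"dp":[-10,0,0],"roll":0,"gripper":-1},{"dp":[-15,0,0],"roll":0,"gripper":-1},{"dp":[-17,0,-3],"roll":0,"gripper":-1},{"dp":[-17,0,-7],"roll":0,"gripper":-1},{"dp":[-17,0,-7],"roll":0,"gripper":-1},{"dp":[-17,0,-7],"roll":0,"gripper":-1}]'

```text
clock: 15.85
position: [527.7, 93.5, 278.0]
tool_rot: [1.446, 1.57, 2.866]
contact_force: [0.8, 0.4, 0.0]
finger_gap: 49.2
```

```bash
python3 - <<'E'
from h import *
plan(491.3,-188.6,250,64.7)
im,d,w,T,K=snap("wrist","w5")
two("5")
E
```

```text
clock 15.85 pos [527.7  93.5 278. ] ang 81.4 gap 49.2 F [0.8 0.4 0. ] q6 -0.63
  dp cm [  2.8   -0.64 -28.44] roll 0.291
yellow 395 z 99.2 mean [523.4 197.9] circ [516.4 197.2] 85.8
red 43 z 92.3 mean [537.4 162.9] circ [536.9 162.6] 12.0
yellow 15 z 100.5 mean [536.8 253.5] circ [527.8 255.1] 42.4
red 32 z 92.0 mean [540.6 166.2] circ [540.2 166.8] 12.2
```

View pics/c5.png

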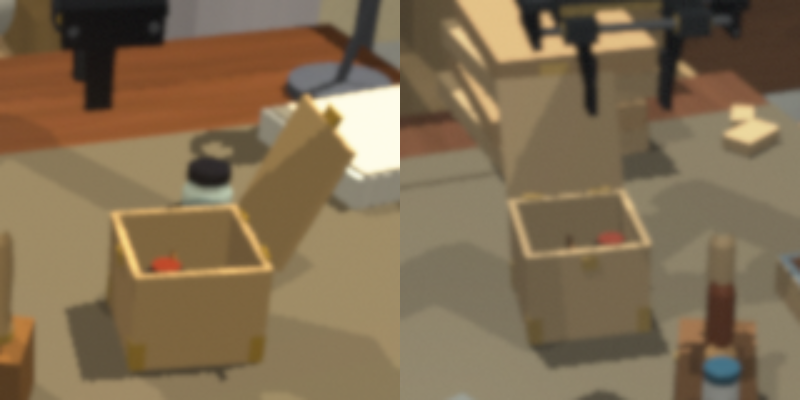

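View pics/w5.png

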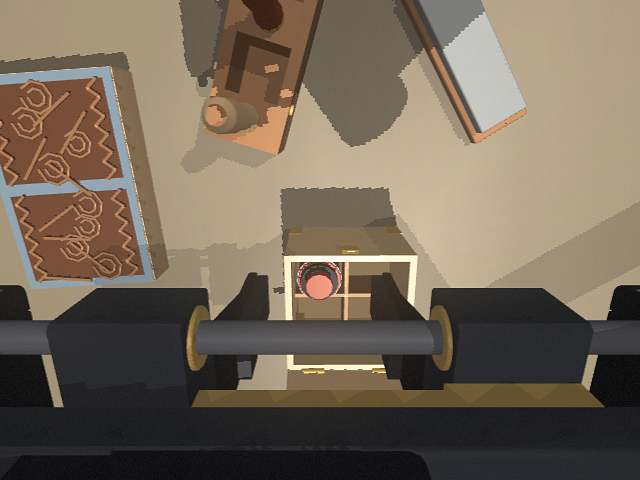

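Emit:
drive_tool --steps '[{"dp":[0,-0.6,-4],"roll":0.1,"gripper":-1},{"dp":[0,-0.6,-28.4],"roll":0.29,"gripper":-1},{"dp":[0,-0.6,-28.4],"roll":0.29,"gripper":-1},{"dp":[0,-0.6,-28.4],"roll":0.29,"gripper":-1},{"dp":[0,-0.6,-28.4],"roll":0.29,"gripper":-1},{"dp":[0,-0.6,-28.4],"roll":0.29,"gripper":-1},{"dp":[0,-0.6,-28.4],"roll":0.29,"gripper":-1},{"dp":[2.8,-0.6,-28.4],"roll":0.29,"gripper":-1}]'

```text
clock: 16.8
position: [494.4, -188.8, 253.1]
tool_rot: [-1.375, 1.563, -0.244]
contact_force: [0.1, 0.2, 0.2]
finger_gap: 86.8
```

Emit:
drive_tool --steps '[{"dp":[0,0,0],"roll":0,"gripper":-1},{"dp":[0,0,0],"roll":0,"gripper":-1},{"dp":[0,0,0],"roll":0,"gripper":-1}]'

```text
clock: 17.1
position: [492.9, -186.9, 251.5]
tool_rot: [-1.571, 1.569, -0.438]
contact_force: [0.1, 0.2, -0.1]
finger_gap: 87.1
```

```bash
python3 - <<'E'
from h import *
plan(491.3,-188.6,149,64.7)
im,d,w,T,K=snap("wrist","w6"); caps(im,w)
E
```

```text
clock 17.1 pos [ 492.9 -186.9  251.5] ang 64.9 gap 87.1 F [ 0.1  0.2 -0.1] q6 -0.38
  dp cm [10.25  0.09 -0.22] roll 0.004
yellow 1688 z 170.8 mean [ 455.  -265.9] circ [ 480.6 -217.9] 67.2
blue 26 z 178.9 mean [ 501.6 -187.5] circ [ 494.4 -186.4] 12.0
red 27 z 157.7 mean [540.4 -84.3] circ [540.7 -82.2] 9.1
```

View pics/w6.png

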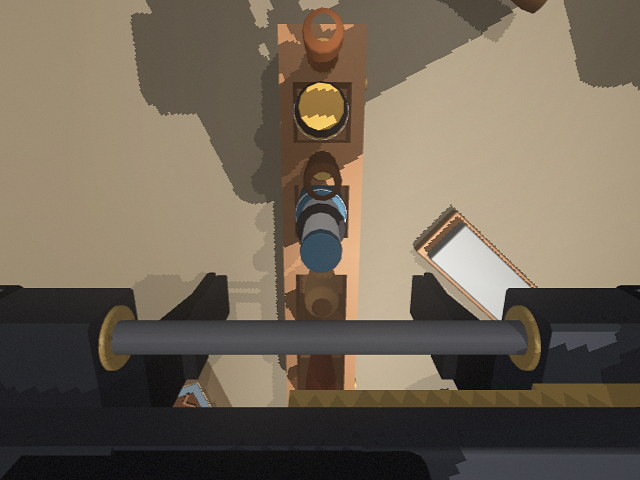

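```bash
python3 - <<'E'
from h import *
im,d,w,T,K=snap("wrist")
m=(np.hypot(w[...,0]-491,w[...,1]+188)<30)&(abs(w[...,2]-178.5)<3)
t=w[m][:,:2];print(len(t),t.mean(0),(t.min(0)+t.max(0))/2,w[m][:,2].mean(),cv2.minEnclosingCircle(t.astype(np.float32)))
x=t.mean(0);plan(x[0],x[1],149,64.7)
E
```

```text
1353 [ 490.98201733 -189.07299808] [ 491.21419875 -188.87080548] 178.63237001669395 ((491.25360107421875, -188.5703125), 13.410238265991211)
clock 17.2 pos [ 492.7 -187.   251.6] ang 64.9 gap 86.9 F [-0.   0.2  0.7] q6 -0.38
  dp cm [10.25  0.09 -0.26] roll 0.004
```

Emit:
drive_tool --steps '[{"dp":[3,0.1,-0.2],"roll":0,"gripper":-1},{"dp":[6,0.1,-0.2],"roll":0,"gripper":-1},{"dp":[8,0.1,-0.2],"roll":0,"gripper":0},{"dp":[10.2,0.1,-0.2],"roll":0,"gripper":0},{"dp":[10.2,0.1,-0.2],"roll":0,"gripper":0.2},{"dp":[10.2,0.1,-0.2],"roll":0,"gripper":0.2},{"dp":[10.2,0.1,-0.2],"roll":0,"gripper":0.2},{"dp":[10.2,0.1,-0.2],"roll":0,"gripper":0.3}]'

```text
clock: 18.0
position: [491.0, -189.0, 150.0]
tool_rot: [-1.272, 1.568, -0.14]
contact_force: [-0.3, 0.2, 0.5]
finger_gap: 47.1
```

Emit:
drive_tool --steps '[{"dp":[0,0,0],"roll":0,"gripper":1},{"dp":[0,0,0],"roll":0,"gripper":1},{"dp":[0,0,0],"roll":0,"gripper":1},{"dp":[0,0,0],"roll":0,"gripper":1},{"dp":[0,0,0],"roll":0,"gripper":1},{"dp":[0,0,0],"roll":0,"gripper":1}]' --force 30

```text
clock: 18.6
position: [490.6, -189.0, 148.9]
tool_rot: [-1.47, 1.57, -0.338]
contact_force: [0.6, -0.7, 1.6]
finger_gap: 25.5
```

Emit:
drive_tool --steps '[{"dp":[-1,0,0],"roll":0,"gripper":1},{"dp":[-2.5,0,0],"roll":0,"gripper":1},{"dp":[-4,0,0],"roll":0,"gripper":1},{"dp":[-5.5,0,0],"roll":0,"gripper":1},{"dp":[-7,0,0],"roll":0,"gripper":1},{"dp":[-8.5,0,0],"roll":0,"gripper":1},{"dp":[-9,0,0],"roll":0,"gripper":1},{"dp":[-9,0,0],"roll":0,"gripper":1}]'

```text
clock: 19.4
position: [490.1, -188.8, 239.0]
tool_rot: [-0.847, 1.57, 0.285]
contact_force: [-0.2, 0.0, -1.2]
finger_gap: 25.7
```

Emit:
drive_tool --steps '[{"dp":[0,2,0],"roll":0,"gripper":1},{"dp":[0,5,0],"roll":0,"gripper":1},{"dp":[-1,8,0],"roll":0,"gripper":1},{"dp":[-2,10.5,0],"roll":0,"gripper":1},{"dp":[-3,11,1],"roll":-0.05,"gripper":1},{"dp":[-3,11,3],"roll":-0.1,"gripper":1},{"dp":[-3,11,3],"roll":-0.1,"gripper":1}]'

```text
clock: 20.1
position: [404.1, -113.7, 268.6]
tool_rot: [-0.723, 1.57, 0.512]
contact_force: [0.5, -0.5, -1.7]
finger_gap: 25.6
```

```bash
python3 - <<'E'
from h import *
two("6",((300,600),(-200,260)))
for n in("scene","side"):
    im,d,w,T,K=snap(n); q=casefit(w,(514,195.4),81.5)
W=wells([514,195.2,81.4])
plan(*W[(-1,1)],275,81.4)
im=cv2.imread("pics/scene6.png");cv2.imwrite("pics/s6.png",im[80:320,130:530])
E
```

```text
yellow 75 z 110.5 mean [552.8 111.5] circ [545.6  47.6] 212.5
red 39 z 92.3 mean [537.7 162.7] circ [537.1 161.9] 12.6
yellow 16 z 157.0 mean [ 504.1 -160.6] circ [ 506.4 -158.8] 8.6
blue 26 z 173.1 mean [ 400.5 -132.4] circ [ 400.  -126.7] 16.6
red 25 z 92.9 mean [540.2 166.6] circ [539.6 166.1] 11.7
case c [514.7 194.1] ang 81.94 n 441 med|res| 2.09 frac<4 0.84
case c [514.7 195.3] ang 80.45 n 194 med|res| 1.95 frac<4 0.87
clock 20.3 pos [ 403.1 -115.2  267.9] ang 70.6 gap 25.6 F [-0.7  0.8 -0.7] q6 -0.45
  dp cm [-0.73  2.14 29.62] roll -0.189
```

View pics/s6.png

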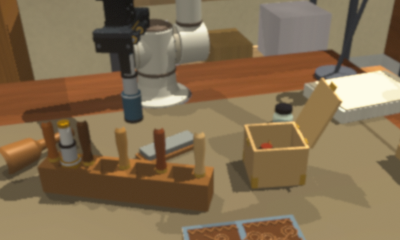

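Emit:
drive_tool --steps '[{"dp":[-0.7,0,3],"roll":-0.05,"gripper":1},{"dp":[-0.7,0.5,8],"roll":-0.1,"gripper":1},{"dp":[-0.7,1,13],"roll":-0.15,"gripper":1},{"dp":[-0.7,1.5,18],"roll":-0.19,"gripper":1},{"dp":[-0.7,2.1,23],"roll":-0.19,"gripper":1},{"dp":[-0.7,2.1,27],"roll":-0.19,"gripper":1},{"dp":[-0.7,2.1,29.6],"roll":-0.19,"gripper":1},{"dp":[-0.7,2.1,29.6],"roll":-0.19,"gripper":1}]'

```text
clock: 21.1
position: [483.1, 173.6, 274.3]
tool_rot: [2.357, 1.57, -2.502]
contact_force: [-1.0, -1.4, -2.3]
finger_gap: 25.4
```

Emit:
drive_tool --steps '[{"dp":[0,0,0],"roll":0,"gripper":1},{"dp":[0,0,0],"roll":0,"gripper":1},{"dp":[0,0,0],"roll":0,"gripper":1}]'

```text
clock: 21.4
position: [481.7, 169.9, 275.6]
tool_rot: [2.493, 1.571, -2.37]
contact_force: [0.1, 0.3, -2.0]
finger_gap: 25.3
```

```bash
python3 - <<'E'
from h import *
o=get_obs()
im,d,w,T,K=snap("wrist","w7"); q=casefit(w,(514,195.4),81.5)
W=wells([514,195.2,81.4]);plan(*W[(-1,1)],148,81.4)
E
```

```text
case c [513.6 194.8] ang 81.63 n 2223 med|res| 1.61 frac<4 1.0
clock 21.45 pos [481.8 170.1 275.7] ang 81.4 gap 25.6 F [ 0.  -0.6 -2.4] q6 -0.81
  dp cm [12.77  0.04  0.12] roll -0.0
```

View pics/w7.png

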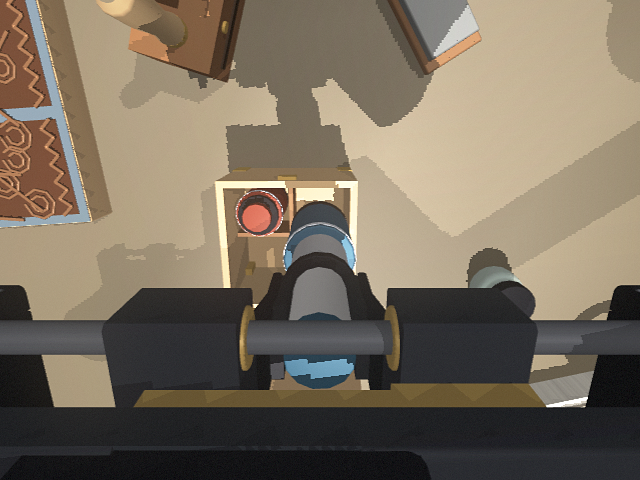

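Emit:
drive_tool --steps '[{"dp":[2,0,0.1],"roll":0,"gripper":1},{"dp":[4.5,0,0.1],"roll":0,"gripper":1},{"dp":[7,0,0.1],"roll":0,"gripper":1},{"dp":[9,0,0.1],"roll":0,"gripper":1},{"dp":[10.5,0,0.1],"roll":0,"gripper":1},{"dp":[11.5,0,0.1],"roll":0,"gripper":1},{"dp":[12.5,0,0.1],"roll":0,"gripper":1},{"dp":[12.8,0,0.1],"roll":0,"gripper":1}]'

```text
clock: 22.25
position: [481.9, 171.7, 146.9]
tool_rot: [2.28, 1.57, -2.582]
contact_force: [0.1, 0.6, -1.7]
finger_gap: 25.5
```

Emit:
drive_tool --steps '[{"dp":[0.2,0,0],"roll":0,"gripper":1},{"dp":[0.3,0,0],"roll":0,"gripper":1},{"dp":[0.4,0,0],"roll":0,"gripper":1}]'

```text
clock: 22.55
position: [482.8, 172.4, 144.6]
tool_rot: [-1.136, 1.569, 0.286]
contact_force: [-0.7, 0.1, 4.2]
finger_gap: 25.6
```

Standing. Release, rise, close.

Emit:
drive_tool --steps '[{"dp":[0,0,0],"roll":0,"gripper":-0.2},{"dp":[0,0,0],"roll":0,"gripper":-0.2},{"dp":[0,0,0],"roll":0,"gripper":-0.2},{"dp":[-3,0,0],"roll":0,"gripper":-0.2},{"dp":[-6,0,0],"roll":0,"gripper":-0.2},{"dp":[-6.5,0,0],"roll":0,"gripper":1},{"dp":[-6.5,0,0],"roll":0,"gripper":1},{"dp":[-6.5,0,0],"roll":0,"gripper":1}]'

```text
clock: 23.35
position: [481.4, 171.8, 207.6]
tool_rot: [2.035, 1.569, -2.827]
contact_force: [-0.1, 0.2, -0.0]
finger_gap: 35.7
```

Emit:
drive_tool --steps '[{"dp":[0,0,0],"roll":0,"gripper":1},{"dp":[0,0,0],"roll":0,"gripper":1},{"dp":[0,0,0],"roll":0,"gripper":1},{"dp":[0,0,0],"roll":0,"gripper":1},{"dp":[0,0,0],"roll":0,"gripper":1}]'

```text
clock: 23.85
position: [482.1, 172.1, 208.3]
tool_rot: [2.276, 1.57, -2.586]
contact_force: [-0.1, 0.6, 0.6]
finger_gap: 1.8
```

```bash
python3 - <<'E'
from h import *
plan(481.5,171,111,81.4)
two("7",zmin=140)
E
```

```text
clock 23.85 pos [482.1 172.1 208.3] ang 81.5 gap 1.8 F [-0.1  0.6  0.6] q6 -0.81
  dp cm [ 9.73  0.04 -0.12] roll 0.001
blue 23 z 174.5 mean [488.7 170.7] circ [488.9 170. ] 9.1
blue 19 z 174.2 mean [482.1 165.9] circ [481.7 165.1] 8.3
```

View pics/c7.png

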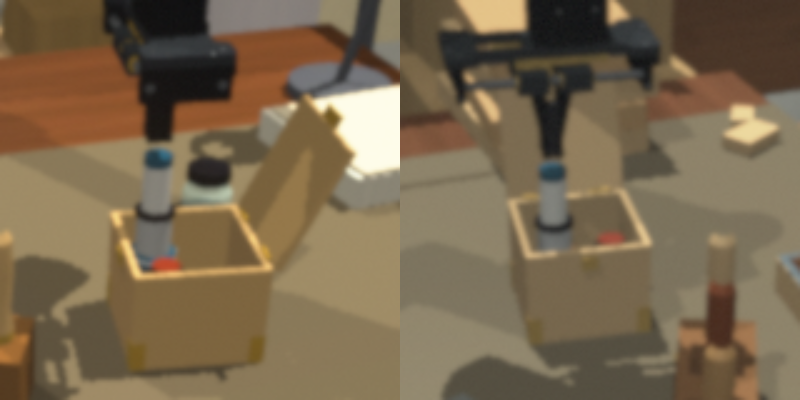

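Emit:
drive_tool --steps '[{"dp":[1,0,-0.1],"roll":0,"gripper":1},{"dp":[1.6,0,-0.1],"roll":0,"gripper":1},{"dp":[2.2,0,-0.1],"roll":0,"gripper":1},{"dp":[2.8,0,-0.1],"roll":0,"gripper":1},{"dp":[3.4,0,-0.1],"roll":0,"gripper":1},{"dp":[4,0,-0.1],"roll":0,"gripper":1},{"dp":[4.6,0,-0.1],"roll":0,"gripper":1},{"dp":[5,0,-0.1],"roll":0,"gripper":1}]'

```text
clock: 24.75
position: [481.8, 171.0, 157.8]
tool_rot: [2.276, 1.57, -2.585]
contact_force: [-0.7, 0.1, 2.8]
finger_gap: 0.5
```

Emit:
drive_tool --steps '[{"dp":[0.5,0,0],"roll":0,"gripper":1},{"dp":[1,0,0],"roll":0,"gripper":1},{"dp":[1.5,0,0],"roll":0,"gripper":1},{"dp":[2,0,0],"roll":0,"gripper":1},{"dp":[2.5,0,0],"roll":0,"gripper":1},{"dp":[3,0,0],"roll":0,"gripper":1}]'

```text
clock: 25.35
position: [482.1, 171.2, 128.8]
tool_rot: [-1.384, 1.57, 0.038]
contact_force: [-1.1, -0.7, 6.9]
finger_gap: 0.4
```

Emit:
drive_tool --steps '[{"dp":[0.4,0,0],"roll":0,"gripper":1},{"dp":[0.8,0,0],"roll":0,"gripper":1},{"dp":[1.1,0,0],"roll":0,"gripper":1},{"dp":[1.2,0,0],"roll":0,"gripper":1},{"dp":[1.2,0,0],"roll":0,"gripper":1}]'

```text
clock: 25.85
position: [481.8, 171.1, 116.4]
tool_rot: [2.523, 1.57, -2.338]
contact_force: [-2.1, -1.0, 4.7]
finger_gap: 0.5
```

Emit:
drive_tool --steps '[{"dp":[0.2,0,0],"roll":0,"gripper":1},{"dp":[0.4,0,0],"roll":0,"gripper":1},{"dp":[0.5,0,0],"roll":0,"gripper":1},{"dp":[0.6,0,0],"roll":0,"gripper":1}]'

```text
clock: 26.25
position: [482.2, 171.1, 111.4]
tool_rot: [-1.881, 1.57, -0.459]
contact_force: [-3.2, -1.5, 14.4]
finger_gap: 0.6
```

Emit:
drive_tool --steps '[{"dp":[0.1,0,0],"roll":0,"gripper":1},{"dp":[0.15,0,0],"roll":0,"gripper":1},{"dp":[0.15,0,0],"roll":0,"gripper":1}]'

```text
clock: 26.55
position: [482.8, 171.3, 111.4]
tool_rot: [-1.354, 1.568, 0.069]
contact_force: [-4.5, -0.8, 17.1]
finger_gap: 0.0
```

Emit:
drive_tool --steps '[{"dp":[-1,0,0],"roll":0,"gripper":1},{"dp":[-5,0,0],"roll":0,"gripper":0},{"dp":[-10,0,0],"roll":0,"gripper":-1},{"dp":[-14,0,-1],"roll":0,"gripper":-1},{"dp":[-15,0,-6],"roll":0,"gripper":-1},{"dp":[-15,0,-9],"roll":0,"gripper":-1},{"dp":[-15,0,-9],"roll":0,"gripper":-1}]'

```text
clock: 27.25
position: [467.4, 79.7, 259.1]
tool_rot: [0.386, 1.57, 1.804]
contact_force: [0.1, 1.0, 0.6]
finger_gap: 40.7
```

```bash
python3 - <<'E'
from h import *
two("8",zmin=80)
plan(457,-261,250,64.7)
E
```

```text
yellow 400 z 99.2 mean [524.1 197.3] circ [519.  195.2] 85.0
blue 38 z 92.0 mean [485.9 169.9] circ [484.6 171.4] 11.9
red 42 z 92.3 mean [536.7 162.2] circ [537.7 162.7] 11.5
yellow 11 z 100.6 mean [541.1 251.6] circ [526.6 251.7] 42.4
red 32 z 92.2 mean [540.8 165.5] circ [539.7 164.9] 12.4
clock 27.35 pos [468.4  81.7 258.6] ang 81.4 gap 48.6 F [-0.1 -0.2  0.1] q6 -0.67
  dp cm [  0.85  -4.01 -34.05] roll 0.291
```

View pics/c8.png

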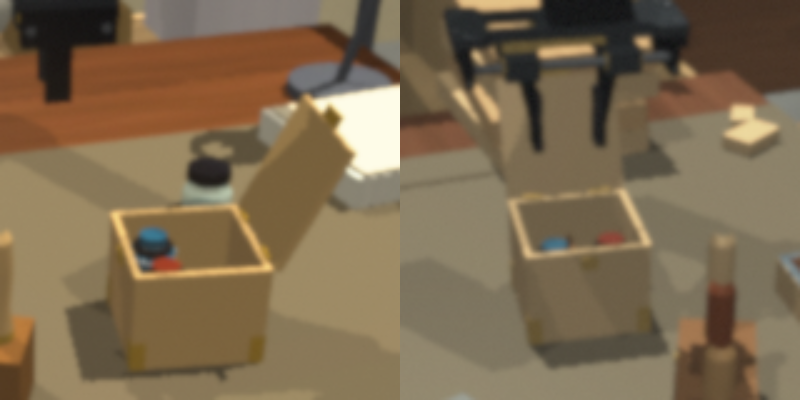

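Both home (tops at 92). On to yellow.

Emit:
drive_tool --steps '[{"dp":[0.8,-0.5,-4],"roll":0.1,"gripper":-1},{"dp":[0.8,-4,-34],"roll":0.29,"gripper":-1},{"dp":[0.8,-4,-34],"roll":0.29,"gripper":-1},{"dp":[0.8,-4,-34],"roll":0.29,"gripper":-1},{"dp":[0.8,-4,-34],"roll":0.29,"gripper":-1},{"dp":[0.8,-4,-34],"roll":0.29,"gripper":-1},{"dp":[0.8,-4,-34],"roll":0.29,"gripper":-1},{"dp":[0.8,-4,-34],"roll":0.29,"gripper":-1}]'

```text
clock: 28.15
position: [457.8, -263.9, 249.5]
tool_rot: [2.153, 1.569, -3.004]
contact_force: [-0.8, 1.2, -1.1]
finger_gap: 87.2
```

Emit:
drive_tool --steps '[{"dp":[0,0,0],"roll":0,"gripper":-1},{"dp":[0,0,0],"roll":0,"gripper":-1},{"dp":[0,0,0],"roll":0,"gripper":-1},{"dp":[0,0,0],"roll":0,"gripper":-1}]'

```text
clock: 28.55
position: [458.1, -258.7, 251.2]
tool_rot: [-1.116, 1.57, 0.018]
contact_force: [-0.4, -0.0, -0.2]
finger_gap: 86.4
```

```bash
python3 - <<'E'
from h import *
im,d,w,T,K=snap("wrist","w9")
m=(np.hypot(w[...,0]-455,w[...,1]+265)<30)&(abs(w[...,2]-170.5)<3)
t=w[m][:,:2];c,r=cv2.minEnclosingCircle(t.astype(np.float32));print(len(t),t.mean(0),w[m][:,2].mean(),c,r)
plan(c[0],c[1],144,64.7)
E
```

```text
1290 [ 454.73795178 -266.36314841] 170.2777234324542 (454.79742431640625, -265.98663330078125) 13.258962631225586
clock 28.6 pos [ 458.1 -258.9  251.2] ang 65.0 gap 87.1 F [-0.   0.2  1. ] q6 -0.23
  dp cm [10.72  0.   -0.79] roll 0.005
```

View pics/w9.png

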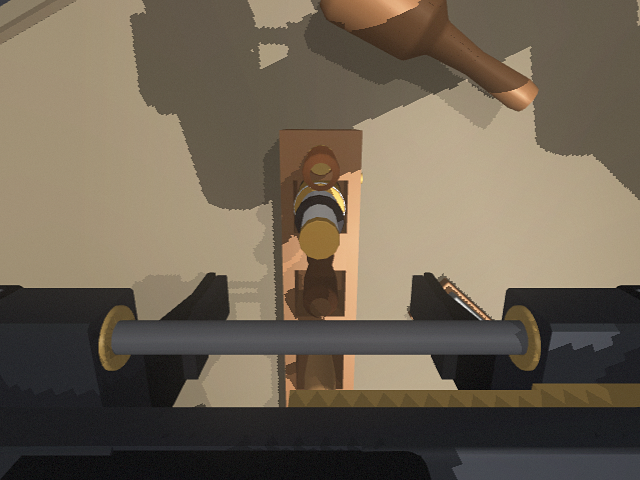

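Yellow cap at pixel (319,240), centred between the jaws once shifted 8 mm back. Align, descend, grip.

Emit:
drive_tool --steps '[{"dp":[2,0,-0.8],"roll":0,"gripper":-1},{"dp":[4,0,-0.8],"roll":0,"gripper":-1},{"dp":[6,0,-0.8],"roll":0,"gripper":0},{"dp":[8,0,-0.8],"roll":0,"gripper":0},{"dp":[10,0,-0.8],"roll":0,"gripper":0},{"dp":[10.7,0,-0.8],"roll":0,"gripper":0.2},{"dp":[10.7,0,-0.8],"roll":0,"gripper":0.2},{"dp":[10.7,0,-0.8],"roll":0,"gripper":0.2}]'

```text
clock: 29.4
position: [455.0, -267.3, 144.9]
tool_rot: [-1.597, 1.569, -0.464]
contact_force: [0.5, -0.0, 0.0]
finger_gap: 47.2
```

Emit:
drive_tool --steps '[{"dp":[0,0,0],"roll":0,"gripper":1},{"dp":[0,0,0],"roll":0,"gripper":1},{"dp":[0,0,0],"roll":0,"gripper":1},{"dp":[0,0,0],"roll":0,"gripper":1},{"dp":[0,0,0],"roll":0,"gripper":1},{"dp":[0,0,0],"roll":0,"gripper":1}]'

```text
clock: 30.0
position: [454.6, -267.4, 144.5]
tool_rot: [-1.563, 1.57, -0.431]
contact_force: [-0.3, 0.9, 2.7]
finger_gap: 25.4
```

Emit:
drive_tool --steps '[{"dp":[-1,0,0],"roll":0,"gripper":1},{"dp":[-2.5,0,0],"roll":0,"gripper":1},{"dp":[-4,0,0],"roll":0,"gripper":1},{"dp":[-5.5,0,0],"roll":0,"gripper":1},{"dp":[-7,0,0],"roll":0,"gripper":1},{"dp":[-8.5,0,0],"roll":0,"gripper":1},{"dp":[-9.5,0,0],"roll":0,"gripper":1},{"dp":[-9.5,0,0],"roll":0,"gripper":1}]'

```text
clock: 30.8
position: [454.9, -267.5, 240.3]
tool_rot: [-1.421, 1.568, -0.289]
contact_force: [-1.2, -0.5, -2.0]
finger_gap: 25.4
```

Emit:
drive_tool --steps '[{"dp":[0,2,0],"roll":0,"gripper":1},{"dp":[0,5,0],"roll":0,"gripper":1},{"dp":[-1,8,0],"roll":0,"gripper":1},{"dp":[-2,10,0],"roll":0,"gripper":1},{"dp":[-3,10,1],"roll":-0.05,"gripper":1},{"dp":[-3,10,4],"roll":-0.1,"gripper":1},{"dp":[-3,10,7],"roll":-0.1,"gripper":1},{"dp":[-3,10,7],"roll":-0.1,"gripper":1}]'

```text
clock: 31.6
position: [395.0, -159.3, 268.7]
tool_rot: [-0.281, 1.57, 0.955]
contact_force: [-0.1, -1.2, -2.1]
finger_gap: 25.3
```

```bash
python3 - <<'E'
from h import *
for n in("scene","side"):
    im,d,w,T,K=snap(n,n+"10"); q=casefit(w,(514,195.4),81.5); caps(im,w,((450,620),(100,280)),80)
W=wells([514,195.2,81.4])
for k in((1,-1),(1,1)): plan(*W[k],272,81.4)
im=cv2.imread("pics/scene10.png");cv2.imwrite("pics/s10.png",cv2.resize(im[80:320,130:530],None,fx=1.5,fy=1.5))
E
```

```text
case c [514.8 194. ] ang 81.69 n 444 med|res| 2.08 frac<4 0.88
yellow 69 z 116.4 mean [531.8 261.1] circ [524.8 262.8] 61.8
blue 40 z 91.9 mean [485.7 170.3] circ [485.5 171. ] 11.9
red 46 z 92.1 mean [536.9 162.8] circ [537.  160.2] 14.1
case c [513.9 193.4] ang 82.41 n 119 med|res| 1.7 frac<4 0.92
clock 31.7 pos [ 393.9 -160.8  268.5] ang 70.7 gap 25.3 F [-0.4  0.1 -2.1] q6 -0.33
  dp cm [-0.36 -1.84 40.9 ] roll -0.187
clock 31.7 pos [ 393.9 -160.8  268.5] ang 70.7 gap 25.3 F [-0.4  0.1 -2.1] q6 -0.33
  dp cm [-0.36  3.76 39.85] roll -0.187
```

View pics/s10.png

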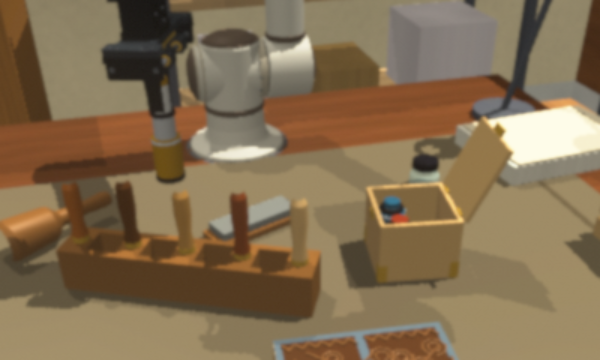

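Emit:
drive_tool --steps '[{"dp":[-0.4,0.2,4],"roll":-0.05,"gripper":1},{"dp":[-0.4,1,9],"roll":-0.1,"gripper":1},{"dp":[-0.4,2,14],"roll":-0.15,"gripper":1},{"dp":[-0.4,3,19],"roll":-0.187,"gripper":1},{"dp":[-0.4,3.7,24],"roll":-0.187,"gripper":1},{"dp":[-0.4,3.7,29],"roll":-0.187,"gripper":1},{"dp":[-0.4,3.7,32],"roll":-0.187,"gripper":1},{"dp":[-0.4,3.7,34],"roll":-0.187,"gripper":1}]'

```text
clock: 32.5
position: [472.5, 173.3, 272.2]
tool_rot: [2.411, 1.57, -2.452]
contact_force: [-0.2, -0.2, -1.6]
finger_gap: 25.3
```

Emit:
drive_tool --steps '[{"dp":[0,0,2],"roll":0,"gripper":1},{"dp":[0,0,4],"roll":0,"gripper":1},{"dp":[0,0,5.7],"roll":0,"gripper":1},{"dp":[0,0,5.7],"roll":0,"gripper":1},{"dp":[0,0,5.7],"roll":0,"gripper":1},{"dp":[0,0,5.7],"roll":0,"gripper":1}]'

```text
clock: 33.1
position: [480.1, 227.3, 273.1]
tool_rot: [2.534, 1.57, -2.331]
contact_force: [0.8, 0.2, -1.7]
finger_gap: 25.4
```

```bash
python3 - <<'E'
from h import *
im,d,w,T,K=snap("wrist","w11"); q=casefit(w,(514,195.4),81.5)
W=wells([513.9,195.2,81.4]);plan(*W[(1,1)],143,81.4)
two("11")
E
```

```text
case c [513.7 195.3] ang 81.83 n 3638 med|res| 1.66 frac<4 0.98
clock 33.15 pos [480.1 227.2 273.2] ang 81.3 gap 25.8 F [-0.2  0.5 -1.3] q6 -0.9
  dp cm [13.02 -0.97  0.19] roll -0.003
yellow 39 z 114.8 mean [561.3 256.2] circ [555.9 255.2] 30.2
blue 22 z 92.5 mean [487.7 169.4] circ [486.5 168.6] 8.6
red 47 z 92.1 mean [536.7 163.1] circ [537.2 163.2] 12.7
yellow 30 z 182.1 mean [474.1 209.9] circ [476.1 215.8] 18.0
red 40 z 92.1 mean [539.7 164.2] circ [538.5 163.1] 14.2
```

View pics/w11.png

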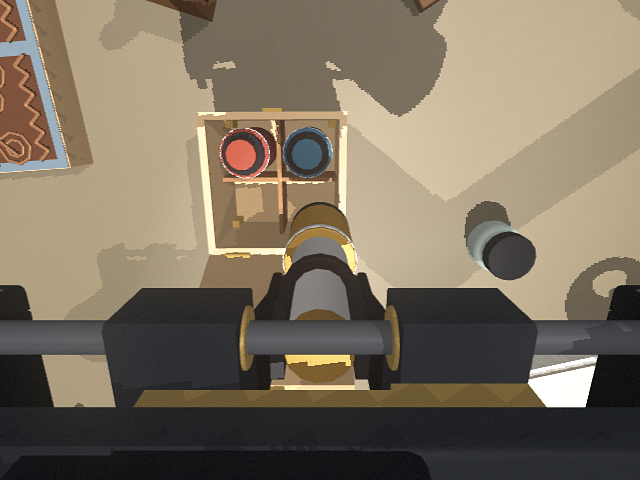

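View pics/c11.png

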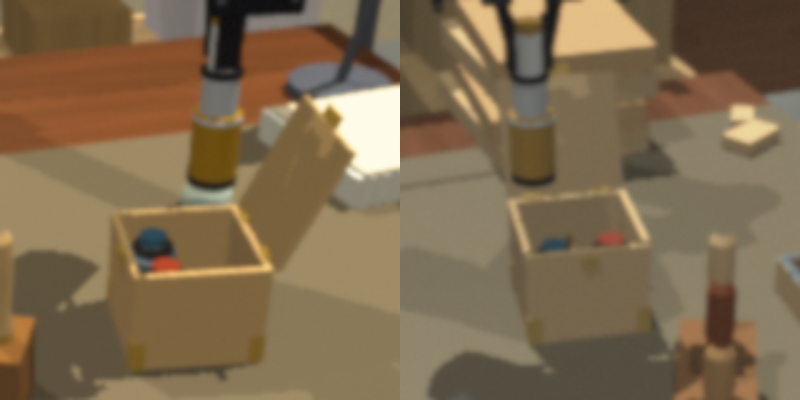

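Emit:
drive_tool --steps '[{"dp":[0,-0.95,0.2],"roll":0,"gripper":1},{"dp":[0,-0.95,0.2],"roll":0,"gripper":1},{"dp":[1,-0.95,0.2],"roll":0,"gripper":1},{"dp":[3,-0.95,0.2],"roll":0,"gripper":1},{"dp":[5,-0.95,0.2],"roll":0,"gripper":1},{"dp":[7,-0.95,0.2],"roll":0,"gripper":1},{"dp":[8,-0.95,0.2],"roll":0,"gripper":1},{"dp":[8,-0.95,0.2],"roll":0,"gripper":1}]'

```text
clock: 34.05
position: [489.1, 227.7, 191.1]
tool_rot: [2.383, 1.567, -2.481]
contact_force: [-0.7, -0.2, -0.1]
finger_gap: 25.3
```

```bash
python3 - <<'E'
from h import *
W=wells([513.9,195.2,81.4]);plan(*W[(1,1)],143,81.4)
E
```

```text
clock 34.05 pos [489.1 227.7 191.1] ang 81.3 gap 25.3 F [-0.7 -0.2 -0.1] q6 -0.89
  dp cm [ 4.81 -0.1   0.02] roll -0.002
```

```bash
python3 - <<'E'
from h import *
im,d,w,T,K=snap("wrist","w12"); print(get_obs()['contact_force'])
q=casefit(w,(514,195.4),81.5);print(get_obs()['contact_force'])
two("12")
E
```

```text
[ 0.01835993  0.88930851 -1.58147099]
case c [513.9 194.8] ang 81.25 n 6260 med|res| 1.69 frac<4 0.97
[ 0.01835993  0.88930851 -1.58147099]
yellow 362 z 100.2 mean [527.8 199.7] circ [518.5 196.3] 85.6
blue 26 z 92.1 mean [488.3 169.3] circ [487.1 169. ] 9.2
red 37 z 92.5 mean [536.8 162.4] circ [536.3 161.6] 10.9
yellow 31 z 108.7 mean [486.2 213.1] circ [489.2 219.9] 20.4
red 24 z 92.5 mean [540.4 163.3] circ [540.5 162. ] 11.2
```

View pics/w12.png

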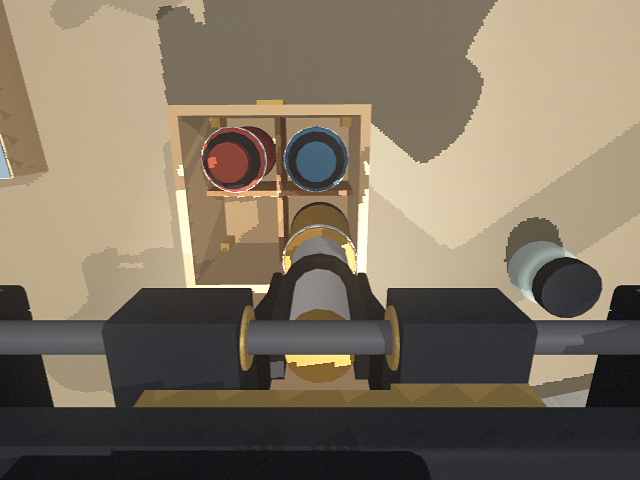

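View pics/c12.png

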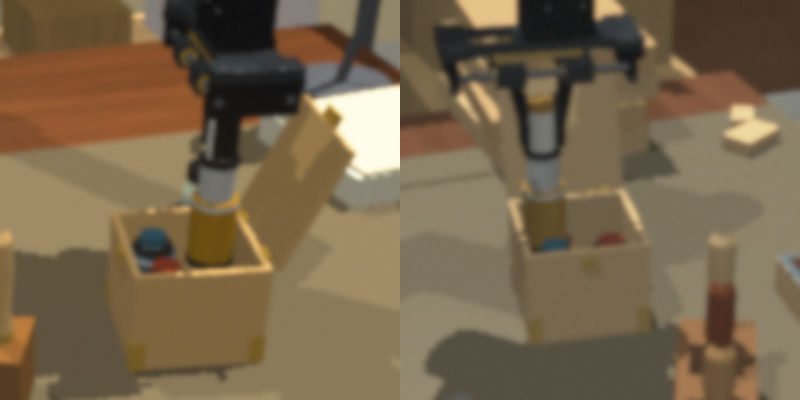

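Still hanging (−1.6 N), lined up. Lower on.

Emit:
drive_tool --steps '[{"dp":[0.5,-0.1,0],"roll":0,"gripper":1},{"dp":[1.5,-0.1,0],"roll":0,"gripper":1},{"dp":[2.5,-0.1,0],"roll":0,"gripper":1},{"dp":[3.5,-0.1,0],"roll":0,"gripper":1},{"dp":[4.2,-0.1,0],"roll":0,"gripper":1},{"dp":[4.8,-0.1,0],"roll":0,"gripper":1},{"dp":[4.8,-0.1,0],"roll":0,"gripper":1}]'

```text
clock: 34.9
position: [490.5, 227.9, 143.9]
tool_rot: [2.393, 1.569, -2.471]
contact_force: [-0.6, 0.3, -1.3]
finger_gap: 25.1
```

Emit:
drive_tool --steps '[{"dp":[0.2,0,0],"roll":0,"gripper":1},{"dp":[0.3,0,0],"roll":0,"gripper":1},{"dp":[0.4,0,0],"roll":0,"gripper":1}]'

```text
clock: 35.2
position: [491.2, 228.4, 141.3]
tool_rot: [-0.721, 1.57, 0.698]
contact_force: [0.2, 0.1, -1.8]
finger_gap: 25.5
```

Emit:
drive_tool --steps '[{"dp":[0.15,0,0],"roll":0,"gripper":1},{"dp":[0.3,0,0],"roll":0,"gripper":1},{"dp":[0.3,0,0],"roll":0,"gripper":1}]'

```text
clock: 35.5
position: [491.4, 228.4, 138.7]
tool_rot: [-0.998, 1.569, 0.421]
contact_force: [-0.5, -0.8, 3.5]
finger_gap: 25.6
```

Standing. Release, rise, close.

Emit:
drive_tool --steps '[{"dp":[0,0,0],"roll":0,"gripper":-0.2},{"dp":[0,0,0],"roll":0,"gripper":-0.2},{"dp":[0,0,0],"roll":0,"gripper":-0.2},{"dp":[-3,0,0],"roll":0,"gripper":-0.2},{"dp":[-6,0,0],"roll":0,"gripper":-0.2},{"dp":[-6.5,0,0],"roll":0,"gripper":1},{"dp":[-6.5,0,0],"roll":0,"gripper":1},{"dp":[-6.5,0,0],"roll":0,"gripper":1}]'

```text
clock: 36.3
position: [490.3, 227.9, 201.9]
tool_rot: [2.139, 1.569, -2.725]
contact_force: [0.3, -0.2, 0.1]
finger_gap: 35.8
```

Emit:
drive_tool --steps '[{"dp":[0,0,0],"roll":0,"gripper":1},{"dp":[0,0,0],"roll":0,"gripper":1},{"dp":[0,0,0],"roll":0,"gripper":1},{"dp":[0,0,0],"roll":0,"gripper":1},{"dp":[0,0,0],"roll":0,"gripper":1}]'

```text
clock: 36.8
position: [491.0, 228.2, 202.8]
tool_rot: [2.425, 1.57, -2.44]
contact_force: [-0.1, -0.4, -0.2]
finger_gap: 1.8
```

```bash
python3 - <<'E'
from h import *
plan(490,227.5,111,81.4)
two("13",zmin=140)
E
```

```text
clock 36.8 pos [491.  228.2 202.8] ang 81.3 gap 1.8 F [-0.1 -0.4 -0.2] q6 -0.89
  dp cm [ 9.18  0.08 -0.09] roll -0.002
yellow 58 z 163.7 mean [492.7 226.6] circ [491.9 227.8] 13.9
yellow 44 z 163.5 mean [491.6 227.4] circ [491.9 228.2] 14.1
```

View pics/c13.png

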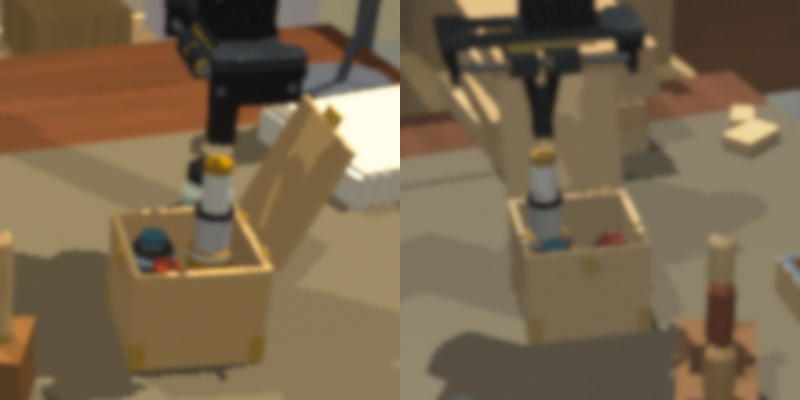

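Emit:
drive_tool --steps '[{"dp":[1,0,0],"roll":0,"gripper":1},{"dp":[1.8,0,0],"roll":0,"gripper":1},{"dp":[2.4,0,0],"roll":0,"gripper":1},{"dp":[3,0,0],"roll":0,"gripper":1},{"dp":[3.6,0,0],"roll":0,"gripper":1},{"dp":[4.2,0,0],"roll":0,"gripper":1},{"dp":[4.8,0,0],"roll":0,"gripper":1},{"dp":[5.2,0,0],"roll":0,"gripper":1}]'

```text
clock: 37.7
position: [490.8, 228.2, 150.4]
tool_rot: [2.298, 1.57, -2.567]
contact_force: [-0.5, 0.2, 3.8]
finger_gap: 0.5
```

Emit:
drive_tool --steps '[{"dp":[0.5,0,0],"roll":0,"gripper":1},{"dp":[1,0,0],"roll":0,"gripper":1},{"dp":[1.5,0,0],"roll":0,"gripper":1},{"dp":[2,0,0],"roll":0,"gripper":1},{"dp":[2.5,0,0],"roll":0,"gripper":1},{"dp":[2.5,0,0],"roll":0,"gripper":1}]'

```text
clock: 38.3
position: [490.8, 228.1, 125.5]
tool_rot: [2.198, 1.57, -2.667]
contact_force: [-0.5, -0.2, 2.5]
finger_gap: 0.3
```

Emit:
drive_tool --steps '[{"dp":[0.4,0,0],"roll":0,"gripper":1},{"dp":[0.8,0,0],"roll":0,"gripper":1},{"dp":[1.1,0,0],"roll":0,"gripper":1},{"dp":[1.2,0,0],"roll":0,"gripper":1},{"dp":[1.3,0,0],"roll":0,"gripper":1}]'

```text
clock: 38.8
position: [491.1, 228.3, 113.4]
tool_rot: [-1.523, 1.57, -0.104]
contact_force: [-1.5, -0.7, 6.6]
finger_gap: 0.8
```

Emit:
drive_tool --steps '[{"dp":[0.1,0,0],"roll":0,"gripper":1},{"dp":[0.2,0,0],"roll":0,"gripper":1},{"dp":[0.3,0,0],"roll":0,"gripper":1}]'

```text
clock: 39.1
position: [491.5, 228.4, 111.4]
tool_rot: [-1.426, 1.569, -0.006]
contact_force: [-3.3, -1.4, 14.6]
finger_gap: 0.6
```

Emit:
drive_tool --steps '[{"dp":[0.1,0,0],"roll":0,"gripper":1},{"dp":[0.15,0,0],"roll":0,"gripper":1},{"dp":[0.15,0,0],"roll":0,"gripper":1}]'

```text
clock: 39.4
position: [492.0, 228.6, 111.4]
tool_rot: [-1.207, 1.568, 0.214]
contact_force: [-4.8, -1.6, 18.1]
finger_gap: 0.6
```

Emit:
drive_tool --steps '[{"dp":[-1,0,0],"roll":0,"gripper":1},{"dp":[-5,0,0],"roll":0,"gripper":1},{"dp":[-10,0,0],"roll":0,"gripper":1},{"dp":[-15,0,0],"roll":0,"gripper":1},{"dp":[-17,0,0],"roll":0,"gripper":1},{"dp":[-17,0,0],"roll":0,"gripper":1},{"dp":[-17,0,0],"roll":0,"gripper":1}]'

```text
clock: 40.1
position: [490.5, 228.2, 277.5]
tool_rot: [1.606, 1.569, 3.024]
contact_force: [-0.5, -0.7, -0.4]
finger_gap: 0.4
```

```bash
python3 - <<'E'
from h import *
im,d,w,T,K=snap("wrist","w14"); q=casefit(w,(514,195.4),81.5)
two("14")
for n,c in(("red",(538,163)),("blue",(482,171)),("yel",(491,228))):
    for nm in("wrist","scene"):
        ww=w if nm=="wrist" else snap(nm)[2]
        m=(np.hypot(ww[...,0]-c[0],ww[...,1]-c[1])<14)&(ww[...,2]>84); print(n,nm,m.sum(),ww[m][:,2].mean() if m.any() else None)
a=np.radians(81.4);p=np.array([513.9,195.2])+165*np.array([np.cos(a),np.sin(a)]);plan(*p,282,81.4)
E
```

```text
case c [513.8 195.4] ang 81.5 n 4344 med|res| 1.71 frac<4 0.97
yellow 402 z 99.0 mean [523.5 197. ] circ [517.4 196.8] 85.2
blue 40 z 92.4 mean [486.4 170. ] circ [486.3 170.6] 11.0
red 46 z 92.4 mean [536.9 162.9] circ [538.7 162.8] 12.9
yellow 55 z 92.1 mean [494.7 207.7] circ [499.6 184.7] 57.8
red 41 z 92.1 mean [539.5 164.4] circ [539. 164.] 14.0
red wrist 725 92.01140352293238
red scene 62 91.3492767793389
blue wrist 695 92.22098593731779
blue scene 90 166.73941284101522
yel wrist 3164 248.8478844186079
yel scene 246 225.4617744858058
clock 40.4 pos [490.7 228.1 277.2] ang 81.3 gap 0.1 F [ 0.   0.5 -0.4] q6 -0.89
  dp cm [-0.51 -2.75 13.6 ] roll -0.002
```

View pics/c14.png

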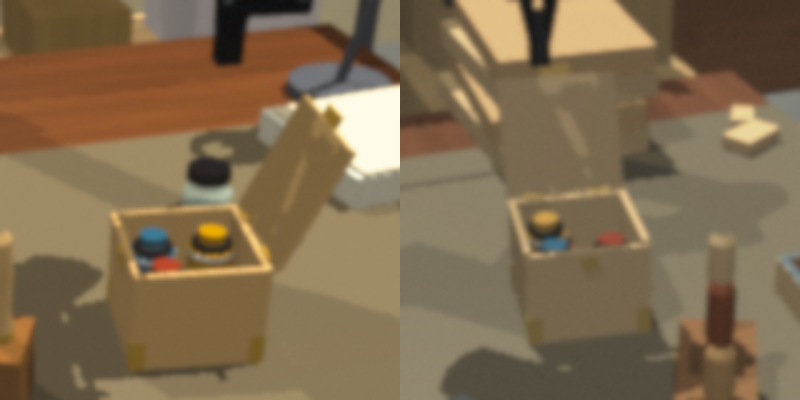

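View pics/w14.png

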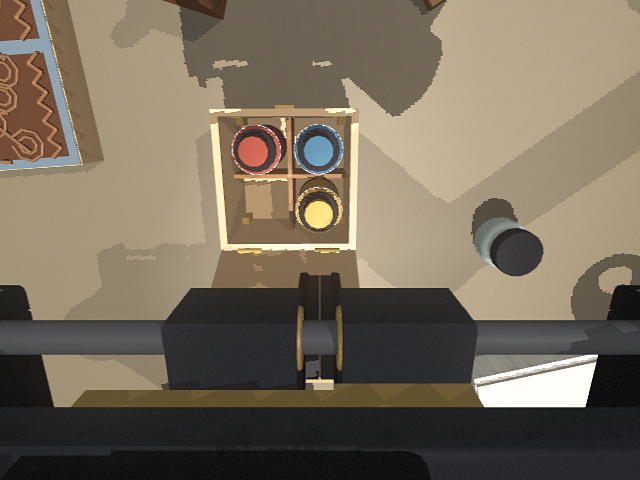

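Emit:
drive_tool --steps '[{"dp":[-0.5,-0.5,2],"roll":0,"gripper":1},{"dp":[-0.5,-1.5,6],"roll":0,"gripper":1},{"dp":[-0.5,-2.7,10],"roll":0,"gripper":1},{"dp":[-0.5,-2.7,13.6],"roll":0,"gripper":1},{"dp":[-0.5,-2.7,13.6],"roll":0,"gripper":1},{"dp":[-0.5,-2.7,13.6],"roll":0,"gripper":1},{"dp":[3,-2.7,13.8],"roll":0,"gripper":1},{"dp":[7,-2.7,13.8],"roll":0,"gripper":1}]'

```text
clock: 41.2
position: [539.2, 360.4, 209.9]
tool_rot: [-0.659, 1.566, 0.759]
contact_force: [0.1, -0.3, -1.8]
finger_gap: 0.7
```

```bash
python3 - <<'E'
from h import *
im,d,w,T,K=snap("wrist","w15")
m=(np.hypot(w[...,0]-491,w[...,1]-228)<14)&(w[...,2]>84)&(w[...,2]<120); print(m.sum(),w[m][:,2].mean())
a=np.radians(81.4);p=np.array([513.9,195.2])+165*np.array([np.cos(a),np.sin(a)]);plan(*p,205,81.4)
two("15")
E
```

```text
1573 92.13128215476189
clock 41.25 pos [535.1 357.4 200.2] ang 81.2 gap 0.6 F [-2.5 -0.8 -7.9] q6 -0.99
  dp cm [-0.48 -0.33  0.14] roll -0.004
yellow 402 z 98.6 mean [524.1 195.3] circ [518.7 195.3] 84.3
blue 35 z 92.1 mean [485.3 169.5] circ [485.6 167.4] 11.9
red 42 z 91.9 mean [536.6 162.5] circ [536.5 162. ] 11.9
yellow 57 z 91.6 mean [495.  207.1] circ [501.  185.3] 58.7
red 23 z 92.4 mean [540.2 163.7] circ [539.7 165.1] 11.2
```

View pics/c15.png

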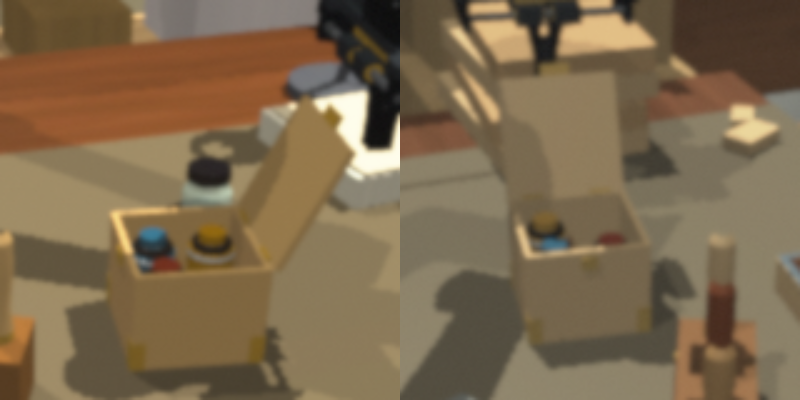

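Emit:
drive_tool --steps '[{"dp":[0,0,-1],"roll":0,"gripper":1},{"dp":[0,0,-2],"roll":0,"gripper":1},{"dp":[0,0,-3],"roll":0,"gripper":1},{"dp":[0,0,-4],"roll":0,"gripper":1},{"dp":[0,0,-5],"roll":0,"gripper":1},{"dp":[0,0,-6],"roll":0,"gripper":1},{"dp":[0,0,-7],"roll":0,"gripper":1},{"dp":[0,0,-7.5],"roll":0,"gripper":1}]'

```text
clock: 42.15
position: [526.9, 285.3, 208.5]
tool_rot: [2.452, 1.57, -2.413]
contact_force: [0.0, 0.2, 0.2]
finger_gap: 0.5
```

```bash
python3 - <<'E'
from h import *
a=np.radians(81.4);p=np.array([513.9,195.2])+40*np.array([np.cos(a),np.sin(a)]);plan(*p,205,81.4)
two("16")
E
```

```text
clock 42.15 pos [526.9 285.3 208.5] ang 81.3 gap 0.5 F [0.  0.2 0.2] q6 -0.92
  dp cm [ 0.36 -0.07 -5.1 ] roll -0.003
yellow 37 z 113.7 mean [548.1 252.4] circ [541.1 253.4] 46.2
blue 24 z 92.4 mean [488.2 169.1] circ [488.6 169.3] 10.3
red 41 z 92.3 mean [536.8 162.2] circ [536.5 162.2] 11.4
yellow 52 z 91.7 mean [494.7 208.3] circ [501.1 185.3] 57.0
red 21 z 92.0 mean [539.8 164.6] circ [539.2 162.1] 10.9
```

View pics/c16.png

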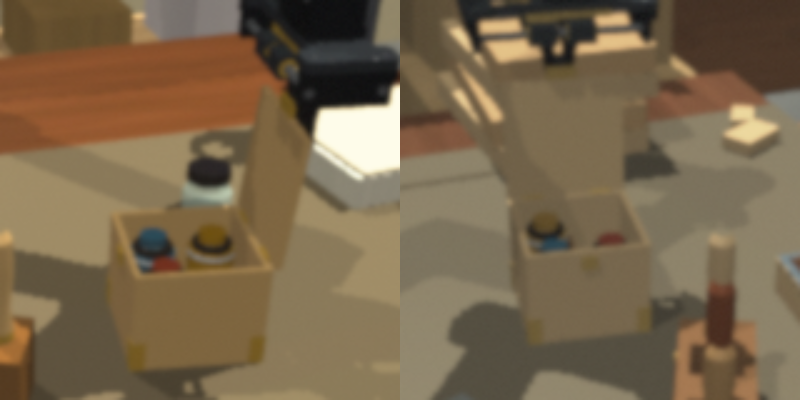

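Lid is coming up, case unmoved. Push on past upright.

Emit:
drive_tool --steps '[{"dp":[0,0,-1],"roll":0,"gripper":1},{"dp":[0,0,-2],"roll":0,"gripper":1},{"dp":[0,0,-3],"roll":0,"gripper":1},{"dp":[0,0,-4],"roll":0,"gripper":1},{"dp":[0,0,-5],"roll":0,"gripper":1},{"dp":[0,0,-6],"roll":0,"gripper":1},{"dp":[0,0,-6.5],"roll":0,"gripper":1},{"dp":[-3,0,-6.5],"roll":0,"gripper":1}]'

```text
clock: 43.05
position: [515.0, 220.1, 234.8]
tool_rot: [2.24, 1.561, -2.626]
contact_force: [-0.1, -0.0, 0.8]
finger_gap: 0.6
```

Emit:
drive_tool --steps '[{"dp":[-3,0,0],"roll":0,"gripper":1},{"dp":[-6,0,3],"roll":0,"gripper":1},{"dp":[-8,0,6],"roll":0,"gripper":1},{"dp":[-8,0,6],"roll":0,"gripper":1},{"dp":[-8,0,6],"roll":0,"gripper":1}]'

```text
clock: 43.55
position: [526.2, 281.8, 318.1]
tool_rot: [1.688, 1.57, 3.108]
contact_force: [0.1, -0.3, -0.5]
finger_gap: 0.5
```

```bash
python3 - <<'E'
from h import *
im,d,w,T,K=snap("wrist","w17")
two("17")
a=np.radians(81.4);dd=w[...,:2]-[513.9,195.2];X=dd@[np.cos(a),np.sin(a)];Y=dd@[-np.sin(a),np.cos(a)]
m=(abs(X)<50)&(abs(Y)<55)&(w[...,2]>80)&(w[...,2]<230);print(m.sum(),w[m][:,2].mean(),np.polyfit(X[m],w[m][:,2],1))
im=cv2.imread("pics/scene17.png");cv2.imwrite("pics/s17.png",im)
E
```

```text
yellow 617 z 106.7 mean [521.6 178.1] circ [516.2 193.2] 84.2
yellow 40 z 104.1 mean [505.5 127.5] circ [505.5 127.7] 14.0
14189 108.1124385954937 [-2.92918165e-04  1.08111814e+02]
```

View pics/s17.png

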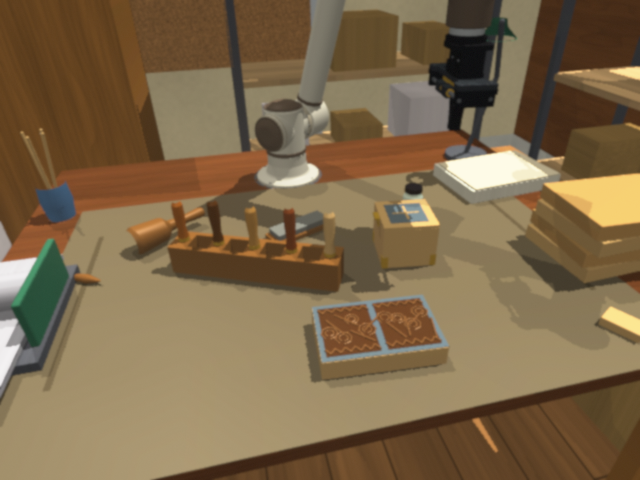

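View pics/w17.png

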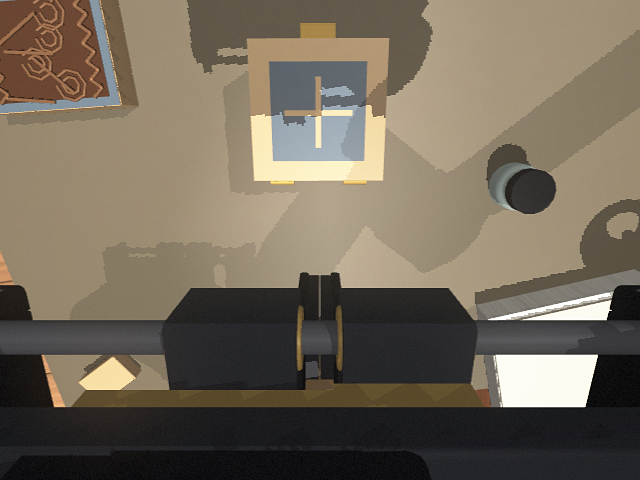

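Emit:
drive_tool --steps '[{"dp":[0,0,0],"roll":0,"gripper":1},{"dp":[0,0,0],"roll":0,"gripper":1},{"dp":[0,0,0],"roll":0,"gripper":1},{"dp":[0,0,0],"roll":0,"gripper":1}]'

```text
clock: 44.1
position: [526.5, 281.3, 318.5]
tool_rot: [2.626, 1.571, -2.239]
contact_force: [-0.7, -0.1, -0.4]
finger_gap: 0.8
```

```bash
python3 -c "
from rig import *
print(get_obs()['contact_force'],get_obs()['clock']); print(sign_off())"
```

```text
[-0.70706129 -0.11659549 -0.43141704] 44.1
the job is handed in; nothing more can be done
None
```

The red, blue and yellow tubes are packed in the pine case, collapsed fully home, and the lid is shut. The green tube was not in the rack. I handed the job in at 44 s, and no verdict was reported.

- **Tubes:** I lifted each one out by its inner section, stood it in its own well and pressed it on the cap. The wrist force was at most about 18 N in the readings taken at the end of each move.
- **Fully home:** with the lid still open, the cap tops measured 92.0 mm (red), 92.2 mm (blue) and 92.1 mm (yellow), against an expected 92 mm.
- **Lid and case:** the lid measured level at about 108 mm (107 mm expected). The case fits stayed within about 2 mm throughout.
- **Bystanders:** in the last scene picture all five gouges stand upright and the other bench things look unmoved. I judged this by eye and did not measure it.
- **At hand-in:** the gripper was clear of everything, with the force near zero.

Neither the case knock nor a slackened grip showed up during the run. No check failed. One colour-based reading of the blue cap found too few pixels, so I measured that cap from depth instead.

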